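# Close up a jigsaw woodblock for printing

### The job

Close up the jigsaw woodblock on its registration board, ready for printing. First slide the loose right-hand block flat along the board, without lifting it, until it lies against the far batten and its tongue is fully home in the left-hand block; then set the house-shaped piece into the house-shaped gap between the two, the right way round, lowering it in rather than dropping it, until its face is flush with theirs. Leave the boat-shaped piece, the ink roller, the ink tin and the brush jar where they are.

Things in the scene. Friction and masses are not known exactly. Their poses are not given: they have to be found in the camera images.
- board: Fixed grey board, 9 mm thick, on the bench. Origin at bench level under the seam's middle; it spans x -115 to 100, y -215 to 125 mm. Its x axis points to the long dark far batten (inner face x = 75, y -205 to 122 mm), y to the left, to the short batten (inner face y = 100 mm). Battens stand 10 mm above the board. The left-hand block is taped down in their corner.
- left_block (a point): Centre, half-way up, of the taped-down left-hand block: board x -75 to 75, y 0 to 100 mm, 18 mm thick, face 27 mm above the bench. It meets the right-hand block at y = 0 from x = 30 to 75 mm, with a notch for the tongue (mouth x 38 to 68 mm, narrowing to 44.5 to 61.5 mm, 15.5 mm deep); nearer it is cut back to half of the gap for the house. Axes as the board's.
- right_home (a point): Where right_center lies when the right-hand block is home: x = 0, y = -55 mm in the board's frame, 18 mm above the bench; axes as the board's. The block then touches the far batten and, along the seam, the left-hand block.
- right_center (a point): Centre, half-way up, of the loose right-hand block: plywood 18 mm thick, 170 g, 150 mm in x by 110 mm in y, straight far (+x), near (-x) and right (-y) edges. Left (+y) edge: a tongue 14 mm long (x 40 to 66 mm at the root); nearer than x = 30 mm cut away for the house. Centre of mass 5 mm to +x, 7 mm to -y. It starts right of and nearer than home, a little turned; slides freely.
- gap (a point): Where house_center lies when the house is seated: x = -40, y = 0 mm in the board's frame, 18 mm above the bench, axes as the board's; the roof's ridge then points to the board's +x. With the right-hand block home the gap is 53 mm wide at the walls and 80 mm at the eaves (1.5 mm of play round the house), open at the near edge.
- house_center (a point): Centre, half-way up, of the loose house piece: plywood 18 mm thick, 55 g, face up on the bench left or right of the board. x points from base to ridge: base x = -35, walls y = -25 and 25 mm (grip here), eaves 77 mm wide at x = 19.5 to 25 mm, ridge x = 64 mm. Lower edges bevelled 2.5 mm. Gripped by its upper half and let go partly in the gap, it drops home; fits one way round.
- boat_center (a point): Centre, half-way up, of a boat-shaped plywood piece of another print, 18 mm thick, 100 by 80 mm (hull with a sail), lying on the bench at the other side of the board from the house. A bystander.
- brayer: Ink roller lying on the bench beyond the board: black rubber roller 80 mm wide and 46 mm thick, steel frame, dark wooden handle, 180 mm long overall. Origin on the bench under its frame. A bystander.
- ink_tin: Upright ink tin, 72 mm in diameter, 60 mm high, standing at the far right; origin at the centre of its underside. A bystander.
- brush_jar: White ceramic jar, 76 mm in diameter, 100 mm high, holding brushes that reach about 230 mm up, standing at the far left; origin at the centre of its underside. A bystander.
Not all that is in view belongs to the job. Leave any pink or turquoise look-alike of the part that bears house_center alone.

How it is judged:
On the way, in this order (a step that is already met when the one before it is completed fails the run):
1. the right-hand block is slid home: against the far batten, tongue in the notch (horizontal distance between right_center and right_home below 0.004 m and angle between the x axis of right_center and the x axis of board, either way round below 0.03 rad and z of right_center in the frame of right_home below 0.0015 m), for 0.2 s.
2. the house piece is seated flush in its gap (horizontal distance between house_center and gap below 0.004 m and angle between the x axis of house_center and the x axis of board, either way round below 0.04 rad and z of house_center in the frame of gap below 0.0015 m and angle between house_center's own z axis and vertical below 0.03 rad), for 0.2 s.
At the end, for the whole second after the job is handed in: Right-hand block flat on the board, centre within 4 mm of home, square within 0.03 rad; house piece in its gap, centre within 4 mm, in line within 0.04 rad, level within 0.03 rad, face at most 1.5 mm above flush; both at rest (all of step 1 and all of step 2 and linear speed of each of right_block, house below 0.01 m/s); the robot touches nothing.
It fails at once if the right-hand block is lifted (its centre more than 8 mm above its height on the board) (z of right_center in the frame of right_home above 0.008 m).
It fails at once if the house piece is let go more than 30 mm above its seated height (z of house_center in the frame of gap above 0.03 m and contact force between the fingers and house below 0.02 N).
It fails at once if the boat piece, ink roller, ink tin or brush jar is moved more than 15 mm (distance of any of boat_center, brayer, ink_tin, brush_jar from where it was at the start of the episode above 0.015 m).
It also fails if it takes over 72 s, if anything falls off the work surface, if the arm or the gripper's body presses on something with over 40 N, if the wrist force passes 120 N, or if a joint passes its speed limit or range.

### The arm

A 6-joint arm with a two-finger parallel gripper is mounted at the origin on the work surface. World frame = base frame: x ahead of the robot, y to its left, z up, the work surface at z = 0. Lengths are in m, angles in rad, forces in N, time in s.
With the tool pointing down it reaches from about 0.325 to 0.9 m from the base axis. Payload 6.1 kg.
Tool frame: the origin (TCP) lies at the very end of the fingers, on their centre line; the grasp point (between the pads) lies behind it (grip_point_offset is the y of the grasp point in the tool frame, in m); y points along the fingers, x is the direction in which the jaws open and shut, and the axes are right-handed (so a half turn about y gives the same grasp; the last joint's range is limited). The gripper opens to 87 mm and grips with 3 to 60 N. Pads are 19 mm wide; open, the fingers measure 117 mm over their backs; the gripper's body (75 mm by 190 mm) begins 51 mm behind the grasp point.
Start: joints at [1.152, 0.22, 1.526, -0, 1.395, -0.126], TCP at [0.18, 0.598, 0.223] pointing down, gripper open.
Joint ranges: [-2.98, 2.98], [-0.91, 2.08], [0.09, 2.57], [-1.24, 4.39], [0.2, 2.65], [-2.68, 2.68]. Speed limits (rad/s): [2.57, 2.57, 3.01, 3.14, 3.14, 3.14].

### API

Orientations are given as a unit quaternion [x, y, z, w].
In Python, from station import read_state, get_image, calibration, job_done, grip_point_offset gives the robot as it stands. The module is installed in compiled form; this text tells all that it offers.
- The arm moves only by the shell command python3 -m creep 'ROWS' [OPENING] [FORCE]. ROWS is JSON, one flat list of numbers, 6 for each row, row after row: the shift along the tool's x, y, z normalised to -1 to 1, where 1 is 12 cm, then the turn, a rotation vector about the tool's x, y, z normalised to -1 to 1, where 1 is pi/2 rad. In form: [tx, ty, tz, ax, ay, az, tx, ty, tz, ax, ay, az, ...]. A call has 1 to 20 rows; each row is the pose to reach, as a shift and turn from the pose commanded when the call began, along the tool's axes at that moment; what a row does not reach only later rows make up. A row lasts 1/12 s, in which the tool goes at most 41.7 mm and 7.16 degrees, less where a joint would pass 70% of its speed; a pose out of reach is approached as far as the arm can. A call with a number of a shift or a turn outside -1 to 1 is refused whole. A call with a gripper value outside its range is refused whole. OPENING is the opening, from 0 (shut) to 1 (fully open), set as the call begins (- or left out, the last holds). The fingers move at their own pace and stop on an object; FORCE is the grip in N (left out, the last holds). Time passes only in rows, so rows that repeat a pose let the fingers close. It gives the time, the measured TCP pose, the force and the opening at its end, in the units of the state.
- read_state(): the state, without advancing time (a new reading comes with each control period).
- get_image(name): name is "scene" or "top"; returns the picture (480x640x3 uint8, red, green, blue); there is no depth.
- calibration(name): a dict with "mtx" (3x3 intrinsics, pixels), "D" ([k1, k2, p1, p2, k3] as OpenCV has them; the pictures are not rectified), "origin" and "rotation" of the camera in the world. Camera axes: x right, y down, z forward; pixel columns grow to the right and rows downward; lengths in m; the calibration is good to about 2 mm. A picture is of the moment at which its call begins. calibration takes no time and is no camera call.
- job_done(): hands the job in, once; it reports no verdict.
The state is a dict: "t": time; "joint_positions": joint angles; "qd": joint speeds; "effort": joint torques, N m; "ee_pos": TCP position; "eef_rot": TCP orientation; "contact_force": force on the tool from outside, world axes, zero at the start; "moment": the same for the moment, N m; "width": finger opening in m.
Only numpy, scipy, OpenCV 4.12 (cv2) and the standard library are available. Lean on these libraries where they do the work, as an engineer would, in place of code of your own. Each camera call takes 0.05 s, during which the arm holds its last target.

## Working session

There is one attempt and no reset: what is moved stays moved. The work goes in short steps, Python scripts to look and compute and a shell command to move; the robot and the scene stay as the last step left them, time stands still between calls to the robot, and variables do not carry over. Pictures are saved under pics/ and viewed, and the job is handed in when it is done.

```bash
mkdir -p pics; ls; python3 - <<'E'
from station import *
import cv2,numpy as np
s=read_state(); print(s); print(grip_point_offset)
for n in("scene","top"):
    im=get_image(n); cv2.imwrite(f"pics/{n}0.png",im[:,:,::-1]); c=calibration(n); print(n,c)
E
```

```text
pics
{'t': 0.0, 'joint_positions': array([ 1.15194721e+00,  2.21214487e-01,  1.52761003e+00, -1.99297421e-05,
        1.39469412e+00, -1.26084145e-01]), 'qd': array([-0.0008832 ,  0.00097037, -0.00236802, -0.00195276,  0.00170748,
        0.00119855]), 'effort': array([-9.27071778e-04, -4.94576812e+01, -3.87397993e+01,  6.99788751e-02,
        5.63882093e-02, -1.31661118e-04]), 'ee_pos': array([0.18012242, 0.59783603, 0.22144504]), 'eef_rot': array([ 0.56792193,  0.42113336, -0.42231317, -0.56724153]), 'contact_force': array([-0.00950165,  0.03577995, -0.06149003]), 'moment': array([ 0.02529454, -0.02875742,  0.04716235]), 'width': 0.08700173881739688}
-0.0187
scene {'mtx': array([[440.04088745,   0.        , 319.40466474],
       [  0.        , 440.04088745, 242.93278061],
       [  0.        ,   0.        ,   1.        ]]), 'D': array([-0.02694662,  0.        ,  0.        ,  0.        ,  0.        ]), 'origin': array([1.06949588, 0.24653954, 0.86665678]), 'rotation': array([ 0.50028349,  0.81373791, -0.25226995, -0.15461863])}
top {'mtx': array([[513.00952613,   0.        , 320.9792672 ],
       [  0.        , 513.00952613, 247.23454311],
       [  0.        ,   0.        ,   1.        ]]), 'D': array([-0.04368162,  0.        ,  0.        ,  0.        ,  0.        ]), 'origin': array([0.44951351, 0.01978622, 1.11492938]), 'rotation': array([ 0.71685389, -0.69521749,  0.04198712, -0.03209708])}
```

View pics/scene0.png

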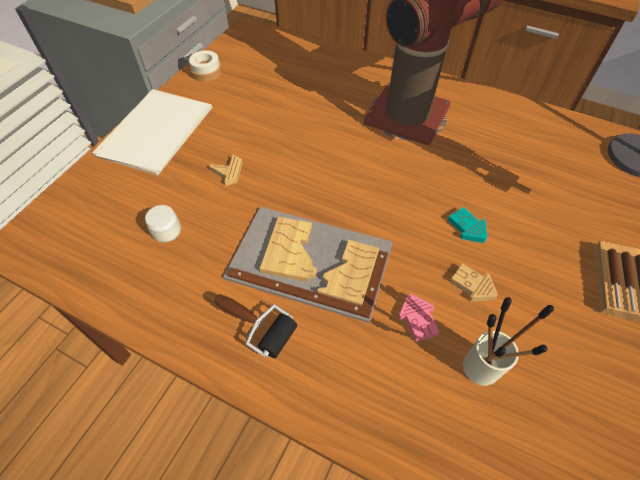

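View pics/top0.png

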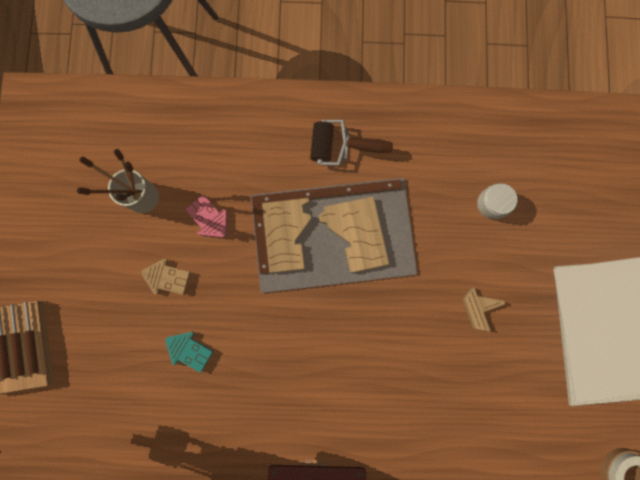

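The house candidates in the top view are plain wood at (165,278), pink at (208,217) and turquoise at (188,351). The boat is at (483,308). I choose the plain wood one. Next I'll write the helpers, measure, and take a close crop to check.

```bash
cat > h.py <<'E'
import numpy as np,cv2
from scipy.spatial.transform import Rotation as R
from station import *
def proj(n,P):
    c=calibration(n);Rm=R.from_quat(c['rotation']).as_matrix();P=np.atleast_2d(np.array(P,float))
    pc=(P-c['origin'])@Rm
    return cv2.projectPoints(pc,np.zeros(3),np.zeros(3),c['mtx'],c['D'])[0][:,0]
def rays(n,uv):
    c=calibration(n);u=cv2.undistortPoints(np.array(uv,float).reshape(-1,1,2),c['mtx'],c['D'])[:,0]
    d=np.c_[u,np.ones(len(u))]@R.from_quat(c['rotation']).as_matrix().T
    return c['origin'],d
def onz(n,uv,z):
    o,d=rays(n,uv);return o+d*((z-o[2])/d[:,2])[:,None]
def tri(uvs,uvt):
    out=[]
    o1,d1=rays('scene',uvs);o2,d2=rays('top',uvt)
    for a,b in zip(d1,d2):
        A=np.c_[a,-b];s,*_=np.linalg.lstsq(A,o2-o1,rcond=None)
        p,q=o1+a*s[0],o2+b*s[1];out.append(np.r_[(p+q)/2,np.linalg.norm(p-q)])
    return np.array(out)
def crop(n,u0,v0,w,h,s,name):
    im=cv2.imread(n);cv2.imwrite(name,cv2.resize(im[v0:v0+h,u0:u0+w],None,fx=s,fy=s,interpolation=cv2.INTER_CUBIC))
E
python3 - <<'E'
from h import *
print(proj('top',[[0.18,.598,.22],[0,0,0],[.5,0,0]]),proj('scene',[[0.18,.598,.22],[0,0,0],[.5,0,0]]))
s=read_state();print(R.from_quat(s['eef_rot']).as_matrix().round(3))
crop('pics/top0.png',240,165,190,140,4,'pics/ctop.png')
crop('pics/scene0.png',220,195,180,130,4,'pics/cscene.png')
crop('pics/top0.png',130,190,110,100,6,'pics/chouse.png')
crop('pics/scene0.png',440,250,70,60,8,'pics/chs.png')
E
```

```text
[[-28.84944925 447.41253624]
 [315.73649746 516.29669697]
 [322.78512405 277.9990213 ]] [[666.14351095 166.15136042]
 [407.2096083  113.34329098]
 [335.06363258 234.21052138]]
[[ 0.289 -0.001 -0.957]
 [ 0.957 -0.002  0.289]
 [-0.002 -1.     0.   ]]
```

View pics/ctop.png

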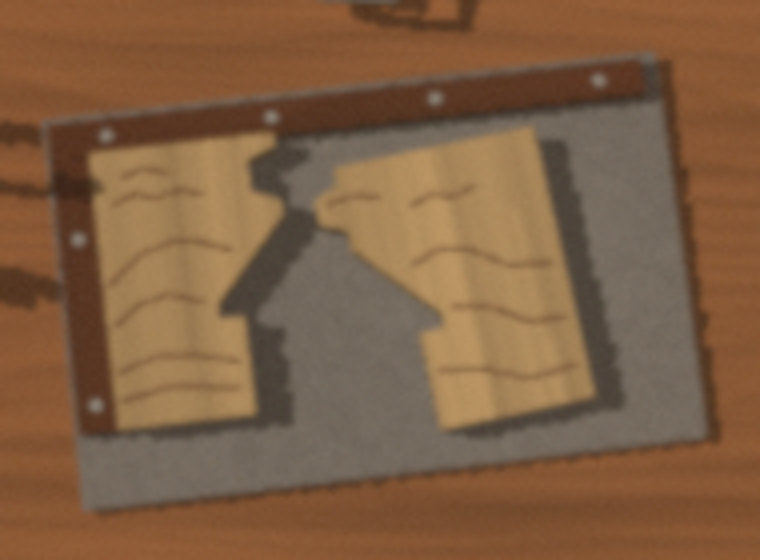

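View pics/cscene.png

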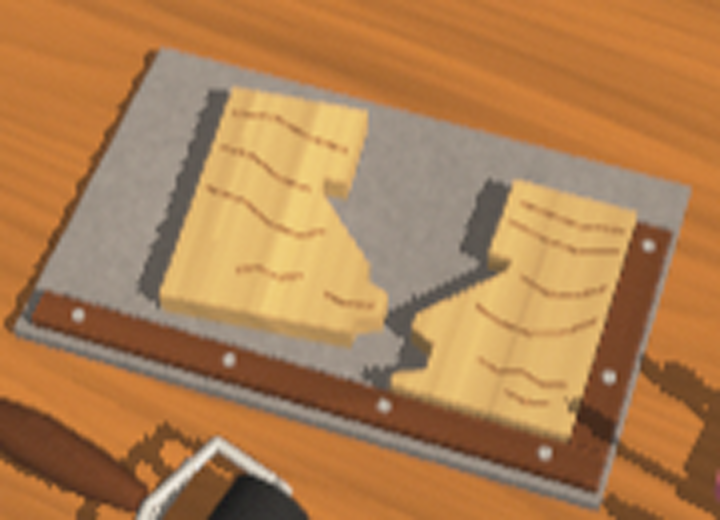

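View pics/chouse.png

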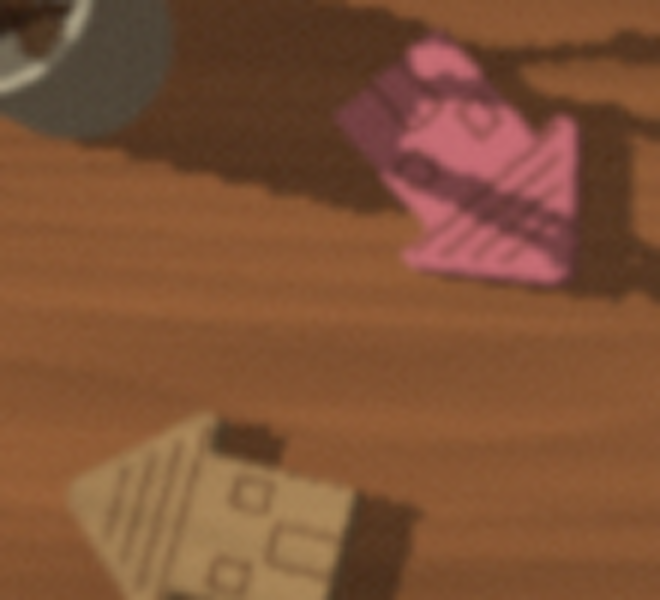

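View pics/chs.png

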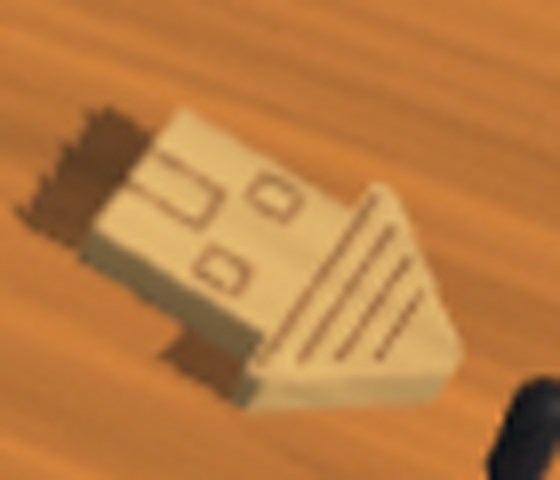

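```bash
python3 - <<'E'
from h import *
for n in('scene','top'):
    im=cv2.imread(f'pics/{n}0.png');b,g,r=[im[:,:,i].astype(int) for i in range(3)]
    hsv=cv2.cvtColor(im,cv2.COLOR_BGR2HSV)
    # sample colours
    pts={'scene':[(290,245),(360,265),(470,280),(380,200),(330,225),(312,287)],'top':[(285,240),(360,240),(172,280),(250,330),(320,260),(330,190)]}[n]
    print(n,[hsv[v,u].tolist() for u,v in pts])
E
```

```text
scene [[19, 131, 222], [19, 131, 225], [19, 130, 224], [14, 181, 203], [13, 78, 164], [15, 36, 127]]
top [[16, 124, 150], [16, 123, 155], [17, 124, 162], [12, 160, 132], [15, 44, 116], [11, 154, 88]]
```

```bash
cat >> h.py <<'E'
def mask(n,im):
    hsv=cv2.cvtColor(cv2.GaussianBlur(im,(3,3),0),cv2.COLOR_BGR2HSV)
    lo=(14,90,150) if n=='scene' else (14,85,118)
    hi=(24,160,255)
    if n=='scene': lo=(15,90,170)
    return cv2.inRange(hsv,lo,hi)
def conts(n,f):
    im=cv2.imread(f);m=mask(n,im);m=cv2.morphologyEx(m,cv2.MORPH_CLOSE,np.ones((3,3)))
    cs,_=cv2.findContours(m,cv2.RETR_EXTERNAL,cv2.CHAIN_APPROX_NONE)
    return m,[c for c in cs if cv2.contourArea(c)>250]
E
python3 - <<'E'
from h import *
for n in('scene','top'):
    m,cs=conts(n,f'pics/{n}0.png');cv2.imwrite(f'pics/m{n}.png',m)
    for c in cs:
        a=cv2.approxPolyDP(c,2.0,True)[:,0]
        print(n,cv2.contourArea(c),c[:,0].mean(0).round(),a.tolist())
E
```

```text
scene 269.0 [621. 300.] [[605, 282], [608, 308], [616, 312], [625, 311], [639, 315], [634, 289], [635, 311], [630, 310], [627, 289], [629, 310], [626, 311], [623, 308], [619, 285], [620, 307], [617, 308], [612, 285], [614, 306], [608, 305]]
scene 908.0 [476. 284.] [[462, 264], [452, 278], [472, 291], [471, 301], [494, 299], [497, 292], [489, 274], [482, 275]]
scene 2064.5 [350. 273.] [[349, 240], [343, 254], [346, 262], [324, 274], [328, 281], [327, 286], [319, 288], [318, 291], [362, 303], [362, 295], [365, 293], [378, 248]]
scene 2404.0 [290. 250.] [[278, 217], [260, 266], [261, 271], [301, 280], [314, 277], [316, 268], [303, 248], [311, 223]]
scene 426.0 [228. 169.] [[235, 155], [232, 155], [228, 166], [210, 164], [226, 175], [225, 185], [237, 181], [242, 162]]
top 565.0 [ 22. 383.] [[45, 375], [33, 374], [0, 380], [0, 393], [46, 385]]
top 365.0 [ 26. 316.] [[39, 300], [14, 306], [17, 331], [17, 305], [22, 311], [23, 331], [27, 330], [25, 303], [28, 304], [30, 327], [33, 328], [32, 322], [35, 321], [39, 331], [36, 304]]
top 871.0 [481. 309.] [[471, 287], [462, 297], [470, 323], [4
[... 1339 characters left out ...]
 [567, 0], [568, 61], [565, 60], [562, 45], [564, 12], [561, 0], [542, 0], [544, 10], [538, 21], [535, 20], [535, 16], [533, 21], [530, 20], [537, 0], [528, 0], [528, 59], [522, 51], [525, 47], [521, 46], [525, 43], [524, 0], [466, 0], [467, 4], [448, 2], [446, 9], [443, 8], [443, 0], [406, 0], [404, 18], [399, 16], [402, 13], [402, 0], [326, 0], [323, 11], [320, 10], [320, 0], [242, 0]]
top 363.0 [226.   8.] [[213, 0], [212, 5], [220, 16], [235, 20], [236, 0]]
top 746.0 [182.  14.] [[173, 0], [173, 4], [162, 16], [168, 24], [193, 30], [195, 0]]
top 3156.5 [65. 40.] [[36, 0], [38, 30], [42, 32], [39, 37], [44, 69], [47, 72], [104, 72], [85, 28], [70, 25], [71, 13], [67, 7], [61, 5], [59, 0]]
```

View pics/mtop.png

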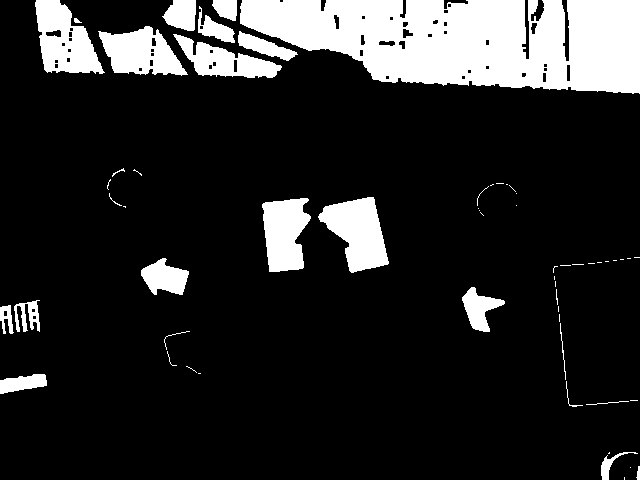

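View pics/mscene.png

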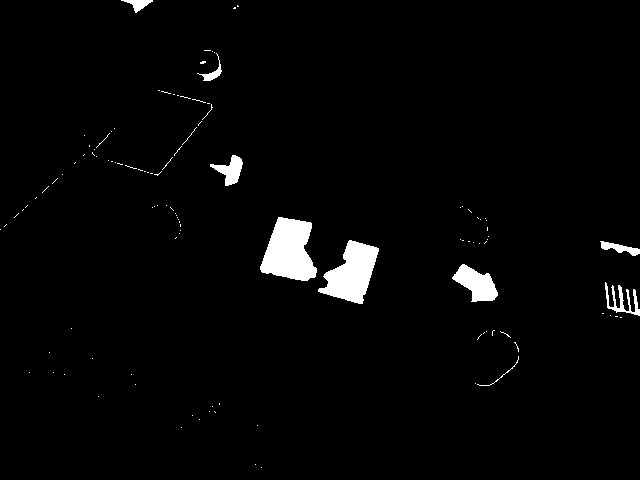

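```bash
cat >> h.py <<'E'
def edge(n,c,A,B,z=None,tol=1.6,trim=.12):
    """line through contour px near segment A-B; in px (z None) or on plane z. returns (p,d)"""
    A=np.array(A,float);B=np.array(B,float);L=np.linalg.norm(B-A);u=(B-A)/L;nrm=np.array([-u[1],u[0]])
    P=c[:,0].astype(float);s=(P-A)@u;e=(P-A)@nrm
    P=P[(abs(e)<tol)&(s>trim*L)&(s<(1-trim)*L)]
    # contour pixel centres lie half a px inside: shift outward
    cen=c[:,0].mean(0);sg=np.sign((A-cen)@nrm) or 1
    P=P+0.5*sg*nrm
    if z is not None:P=onz(n,P,z)[:,:2]
    f=cv2.fitLine(P.astype(np.float32)*1000,cv2.DIST_HUBER,0,1e-3,1e-3)[:,0]
    return f[2:]/1000,f[:2]
def isect(l,m):
    (p,d),(q,e)=l,m;t=np.linalg.solve(np.c_[d,-e],q-p);return p+d*t[0]
def kab(M,W):
    M=np.array(M,float);W=np.array(W);mc,wc=M.mean(0),W.mean(0);H=(M-mc).T@(W-wc)
    th=np.arctan2(H[0,1]-H[1,0],H[0,0]+H[1,1]);Rm=np.array([[np.cos(th),-np.sin(th)],[np.sin(th),np.cos(th)]])
    t=wc-Rm@mc;return th,t,((M@Rm.T+t-W)*1000).round(1)
E
python3 - <<'E'
from h import *
C={n:conts(n,f'pics/{n}0.png')[1] for n in('scene','top')}
def near(n,p): return min(C[n],key=lambda c:np.linalg.norm(c[:,0].mean(0)-p))
def quad(n,c,V,z):
    es=[edge(n,c,V[i],V[i+1],z) for i in range(len(V)-1)]
    return np.array([isect(es[i],es[i+1]) for i in range(len(es)-1)])
z=.027
# board frame from left block: edges seam(partial), far, left, near, wall
cL=near('top',(285,233));V=[(262,204),(269,271)]
far=edge('top',cL,(307,198),(262,204),z);lef=edge('top',cL,(262,204),(269,271),z);nea=edge('top',cL,(269,271),(303,267),z);wal=edge('top',cL,(303,267),(301,245),z)
W=[isect(far,lef),isect(lef,nea),isect(nea,wal)]
print('left corners',np.array(W).round(4)); th,t,r=kab(np.array([[75,100],[-75,100],[-75,26.5]])/1000,W);print('board',np.degrees(th),t,r.tolist())
cR=near('top',(357,233))
far=edge('top',cR,(330,205),(373,197),z);rig=edge('top',cR,(373,197),(388,263),z);nea=edge('top',cR,(388,263),(351,272),z);wal=edge('top',cR,(351,272),(345,253),z)
W=[isect(far,rig),isect(rig,nea),isect(nea,wal)]
print('right',np.array(W).round(4));th2,t2,r=kab(np.array([[75,-55],[-75,-55],[-75,28.5]])/1000,W);print('right',np.degrees(th2),t2,r.tolist())
Rb=np.array([[np.cos(th),-np.sin(th)],[np.sin(th),np.cos(th)]]);print('right in board mm',(t2-t)@Rb*1000,np.degrees(th2-th))
cH=near('top',(165,278))
z=.018
a=edge('top',cH,(182,294),(188,271),z);w1=edge('top',cH,(188,271),(166,266),z);w2=edge('top',cH,(157,288),(182,294),z);r1=edge('top',cH,(141,270),(165,258),z);r2=edge('top',cH,(141,275),(154,294),z)
W=[isect(a,w1),isect(a,w2),isect(r1,r2)]
print('house',np.array(W).round(4));th3,t3,r=kab(np.array([[-35,-25],[-35,25],[64,0]])/1000,W);print(np.degrees(th3),t3,r.tolist())
for l in (a,w1,w2): print(np.degrees(np.arctan2(l[1][1],l[1][0])))
# heights
def pc(n,p,*ab):
    c=near(n,p);l=[edge(n,c,*x) for x in ab];return isect(*l)
T=[pc('top',(165,278),((182,294),(188,271)),((188,271),(166,266))),pc('top',(357,233),((330,205),(373,197)),((373,197),(388,263))),pc('top',(357,233),((373,197),(388,263)),((388,263),(351,272))),pc('top',(285,233),((262,204),(269,271)),((269,271),(303,267))),pc('top',(285,233),((269,271),(303,267)),((303,267),(301,245)))]
print(np.array(T).round(1).tolist())
# scene corners
S=[pc('scene',(476,284),((462,264),(452,278)),((482,275),(462,264))),None,pc('scene',(290,250),((260,266),(278,217)),((278,217),(311,223))),pc('scene',(350,273),((349,240),(378,248)),((378,248),(365,293))),pc('scene',(350,273),((349,240),(378,248)),((349,240),(343,254)))]
for a,b in zip(S,T):
    if a is not None: print(a.round(1),b.round(1),tri([a],[b]).round(4))
E
```

```text
left corners [[0.657  0.1378]
 [0.5078 0.1153]
 [0.5179 0.0404]]
board 8.643305220767743 [0.5969541  0.02695791] [[-0.9, -0.7], [-0.0, -0.8], [0.9, 1.5]]
right [[ 0.6799 -0.1027]
 [ 0.5327 -0.1392]
 [ 0.5121 -0.0554]]
right 13.615016971586059 [ 0.59279679 -0.06683038] [[-1.2, 0.1], [0.2, 1.3], [1.1, -1.4]]
right in board mm [-18.20485421 -92.09837668] 4.971711750818315
house [[0.5059 0.2866]
 [0.4526 0.2987]
 [0.5024 0.3962]]
77.38937261088424 [0.48740883 0.32911488] [[-1.7, 2.9], [2.7, 1.8], [-1.0, -4.6]]
-12.734103
78.212845
73.82716
[[189.0, 270.70001220703125], [373.0, 195.60000610351562], [388.79998779296875, 264.1000061035156], [268.70001220703125, 272.0], [304.29998779296875, 268.5]]
[461.8 262.4] [189.  270.7] [[0.5004 0.2828 0.078  0.0215]]
[277.6 216.3] [388.8 264.1] [[ 0.5326 -0.1391  0.0275  0.    ]]
[379.  247.8] [268.7 272. ] [[0.5079 0.115  0.029  0.0007]]
[348.2 239. ] [304.3 268.5] [[0.5175 0.0407 0.0287 0.0009]]
```

```bash
python3 - <<'E'
from h import *
im=cv2.imread('pics/top0.png');crop('pics/top0.png',130,250,70,55,11,'pics/ch2.png')
hsv=cv2.cvtColor(im,cv2.COLOR_BGR2HSV)
# board mask: grey low saturation
for n in('top','scene'):
    im=cv2.imread(f'pics/{n}0.png');hsv=cv2.cvtColor(cv2.GaussianBlur(im,(3,3),0),cv2.COLOR_BGR2HSV)
    m=(hsv[:,:,1]<100).astype(np.uint8)*255
    cv2.imwrite(f'pics/b{n}.png',m[160:330,215:435])
    cs,_=cv2.findContours(m,cv2.RETR_EXTERNAL,cv2.CHAIN_APPROX_NONE)
    for c in cs:
        if cv2.contourArea(c)>3000: print(n,cv2.contourArea(c),cv2.approxPolyDP(c,2.5,True)[:,0].tolist())
E
```

```text
top 10916.0 [[639, 257], [554, 267], [570, 405], [639, 399]]
top 10065.5 [[403, 179], [398, 179], [402, 187], [397, 190], [309, 200], [303, 211], [309, 213], [311, 219], [296, 240], [302, 245], [304, 268], [260, 273], [261, 291], [415, 274]]
scene 11649.0 [[259, 208], [224, 278], [369, 321], [391, 242]]
scene 3311.5 [[639, 7], [631, 22], [623, 22], [581, 97], [639, 114]]
scene 4297.5 [[395, 0], [387, 13], [388, 27], [397, 41], [387, 112], [396, 121], [416, 124], [423, 121], [429, 112], [447, 43], [432, 52], [405, 47], [416, 38], [418, 21], [407, 2]]
scene 34646.0 [[0, 229], [90, 148], [88, 145], [97, 141], [97, 136], [102, 137], [113, 127], [93, 154], [158, 174], [211, 105], [157, 89], [188, 62], [197, 73], [209, 73], [218, 67], [217, 55], [203, 49], [228, 27], [226, 14], [238, 3], [275, 12], [275, 1], [154, 0], [134, 14], [89, 0], [0, 0]]
```

View pics/ch2.png

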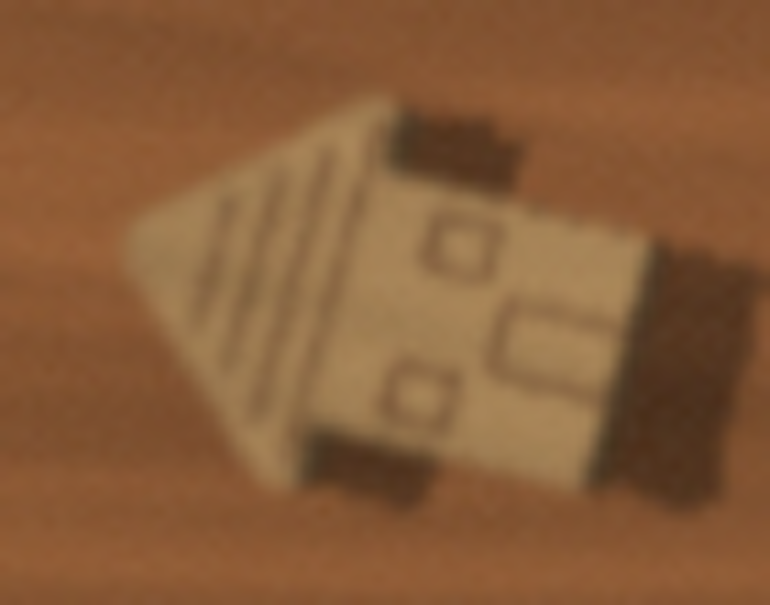

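View pics/btop.png

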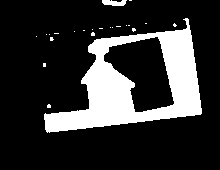

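```bash
python3 - <<'E'
from h import *
t=np.array([[650,240],[588,490],[395,98],[283,488],[385,182],[315,427],[128,240]])/11+[129.5+.05,249.5+.05]
M=np.array([[-35,-25],[-35,25],[22,-38.5],[22,38.5],[19.5,-25],[19.5,25],[64,0]])/1000
W=onz('top',t,.018)[:,:2];th,tt,r=kab(M,W);print(np.degrees(th),tt,r.tolist())
s=np.array([[92,232],[184,108],[250,380],[381,184],[262,335],[345,208],[455,352]])/8+[439.5,249.5]
W=onz('scene',s,.018)[:,:2];th,tt,r=kab(M,W);print(np.degrees(th),tt,r.tolist())
print(tri(s,t).round(4))
# board via corner lines
def sel(n):
    im=cv2.imread(f'pics/{n}0.png');hsv=cv2.cvtColor(cv2.GaussianBlur(im,(3,3),0),cv2.COLOR_BGR2HSV)
    m=(hsv[:,:,1]<100).astype(np.uint8)*255
    cs,_=cv2.findContours(m,cv2.RETR_EXTERNAL,cv2.CHAIN_APPROX_NONE)
    return [c for c in cs if cv2.contourArea(c)>3000 and abs(c[:,0].mean(0)[0]-320)<40][0]
c=sel('top');l=edge('top',c,(261,291),(415,274),.009);r=edge('top',c,(403,179),(415,274),.009)
print('near',np.degrees(np.arctan2(l[1][1],l[1][0])),'right',np.degrees(np.arctan2(r[1][1],r[1][0])),'corner',isect(l,r))
c=sel('scene');a=edge('scene',c,(259,208),(391,242),.009);b=edge('scene',c,(259,208),(224,278),.009)
print('scene near',np.degrees(np.arctan2(a[1][1],a[1][0])),'right',np.degrees(np.arctan2(b[1][1],b[1][0])),isect(a,b))
E
```

```text
77.81789188388534 [0.48709881 0.32610586] [[-0.3, -0.8], [-0.4, 0.5], [-1.1, 0.8], [-0.0, -0.2], [1.6, 0.2], [0.7, 0.0], [-0.5, -0.5]]
78.70148838071528 [0.48598034 0.32562261] [[-0.9, -0.9], [1.1, -2.3], [-1.7, 0.2], [-0.4, -0.6], [-0.5, 1.3], [0.1, 1.3], [2.3, 1.1]]
[[5.044e-01 2.873e-01 1.790e-02 1.000e-04]
 [4.554e-01 2.974e-01 1.990e-02 2.200e-03]
 [5.303e-01 3.390e-01 1.860e-02 9.000e-04]
 [4.542e-01 3.553e-01 1.970e-02 3.000e-04]
 [5.142e-01 3.392e-01 1.740e-02 1.200e-03]
 [4.663e-01 3.489e-01 2.010e-02 1.700e-03]
 [5.009e-01 3.864e-01 2.510e-02 7.000e-04]]
near -81.45414 right 8.474332 corner [ 0.5143555 -0.2035493]
scene near -81.47909 right 8.727602 [ 0.51401734 -0.20436284]
```

Measured values:

| Item | Pose or height |
|---|---|
| Board origin | about (0.596, 0.026), yaw 8.6° |
| Right block | 18 mm near and 37 mm right of home, turned +5° |
| House | about (0.487, 0.326), yaw 78° |
| Block and house heights | agree with the text |

The plan is to push the near edge with both fingers to the far batten, then push the right edge to the left.

```bash
cat >> h.py <<'E'
O=np.array([.5964,.0263]);BA=np.radians(8.6)
def b2w(x,y):
    c,s=np.cos(BA),np.sin(BA);return O+np.array([c*x-s*y,s*x+c*y])/1000
def plan(pos,az=None):
    s=read_state();Rm=R.from_quat(s['eef_rot']).as_matrix();d=np.array(pos)-s['ee_pos']
    a0=np.degrees(np.arctan2(Rm[1,0],Rm[0,0]))
    print('at',s['ee_pos'].round(4),'az',a0.round(2),'t',s['t'],'units',(Rm.T@d/.12).round(4),'ay',None if az is None else round(-((az-a0+180)%360-180)/90,4))
E
python3 - <<'E'
from h import *
p=b2w(-122,-112);print(p);plan([*p,.221],98.6)
# brush tips approx
for z in(.1,.23):print(onz('top',[(80,190),(85,161),(119,154),(129,167),(127,188)],z).round(3).tolist())
E
```

```text
[ 0.49251968 -0.10268403]
at [0.1802 0.5979 0.2216] az 73.22 t 0.1 units [-4.8383  0.0121 -4.1773] ay -0.282
[[0.657, 0.497, 0.1], [0.718, 0.492, 0.1], [0.734, 0.423, 0.1], [0.708, 0.401, 0.1], [0.664, 0.402, 0.1]]
[[0.631, 0.436, 0.23], [0.683, 0.431, 0.23], [0.698, 0.372, 0.23], [0.675, 0.352, 0.23], [0.637, 0.353, 0.23]]
```

```bash
for i in 1 2 3 4; do python3 -m creep '[-0.968,0,-0.835,0,0,0,-0.968,0,-0.835,0,0,0,-0.968,0,-0.835,0,0,0,-0.968,0,-0.835,0,0,0]' 0.46 20; done
python3 -m creep '[-0.968,0,-0.835,0,-0.282,0,-0.968,0,-0.835,0,-0.282,0,-0.968,0,-0.835,0,-0.282,0,-0.968,0,-0.835,0,-0.282,0,-0.968,0,-0.835,0,-0.282,0,-0.968,0,-0.835,0,-0.282,0]'
python3 - <<'E'
from h import *
plan([*b2w(-122,-112),.0145],98.6)
E
```

```text
t: 0.43
ee_pos: [0.2432, 0.4553, 0.2216]
eef_rot: [0.568, 0.421, -0.422, -0.567]
contact_force: [0.5, -0.6, -0.7]
width: 0.068
t: 0.77
ee_pos: [0.3056, 0.3152, 0.2221]
eef_rot: [0.568, 0.421, -0.422, -0.567]
contact_force: [0.5, 0.2, -0.5]
width: 0.0438
t: 1.1
ee_pos: [0.3681, 0.1751, 0.2224]
eef_rot: [0.568, 0.421, -0.422, -0.567]
contact_force: [-0.7, 0.6, 0.1]
width: 0.0403
t: 1.43
ee_pos: [0.4306, 0.0347, 0.2224]
eef_rot: [0.568, 0.421, -0.421, -0.568]
contact_force: [0.3, 0.7, 0.1]
width: 0.04
t: 1.93
ee_pos: [0.4923, -0.1039, 0.2217]
eef_rot: [-0.462, -0.535, 0.535, 0.463]
contact_force: [-0.3, 0.6, -0.5]
width: 0.0398
at [ 0.4923 -0.1039  0.2217] az 98.36 t 1.9333 units [ 0.0078  1.7267 -0.0062] ay -0.0027
```

```bash
python3 -m creep '[0,0.85,0,0,-0.003,0,0,0.85,0,0,-0.003,0,0,0.85,0,0,-0.003,0,0,0.85,0,0,-0.003,0]'
python3 -m creep '[0,0.6,0,0,0,0,0,0.6,0,0,0,0,0,0.8,0,0,0,0,0,0.865,0,0,0,0,0,0.865,0,0,0,0]'
python3 - <<'E'
from h import *
im=get_image('scene');cv2.imwrite('pics/s1.png',im[:,:,::-1]);crop('pics/s1.png',200,170,200,150,4,'pics/s1c.png')
plan([*b2w(-122,-112),.0145],98.6)
E
```

```text
t: 2.27
ee_pos: [0.4877, -0.0993, 0.1149]
eef_rot: [-0.456, -0.536, 0.538, 0.464]
contact_force: [-0.8, 0.8, -0.5]
width: 0.0401
t: 2.68
ee_pos: [0.4914, -0.1011, 0.0161]
eef_rot: [-0.459, -0.537, 0.538, 0.461]
contact_force: [0.0, -0.5, -0.0]
width: 0.0401
at [ 0.4928 -0.1018  0.0176] az 98.89 t 2.7333 units [-0.0072  0.0262  0.0032] ay 0.0033
```

View pics/s1c.png

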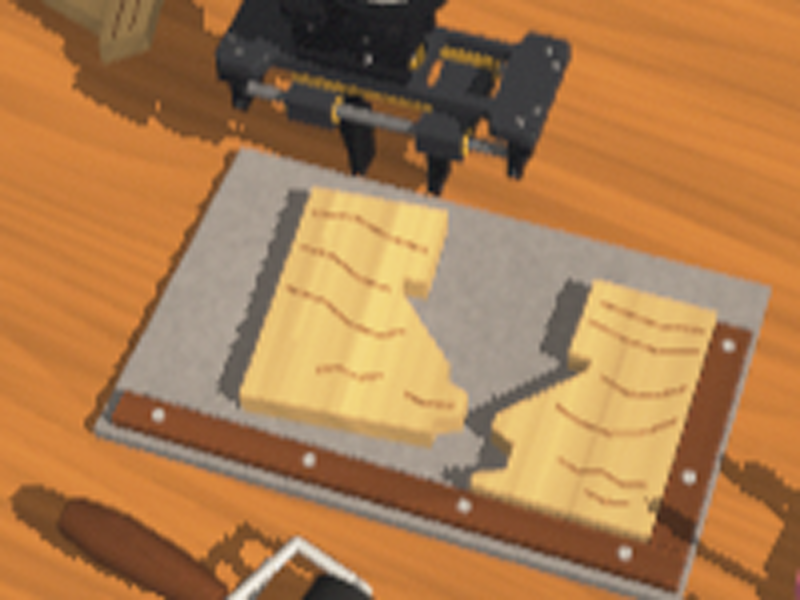

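```bash
python3 -m creep '[-0.007,0.02,-0.03,0,0.003,0,-0.007,0.025,-0.06,0,0.003,0,-0.007,0.025,-0.09,0,0.003,0,-0.007,0.025,-0.11,0,0.003,0,-0.007,0.025,-0.13,0,0.003,0,-0.007,0.025,-0.15,0,0.003,0,-0.007,0.025,-0.17,0,0.003,0,-0.007,0.025,-0.19,0,0.003,0,-0.007,0.025,-0.21,0,0.003,0,-0.007,0.025,-0.23,0,0.003,0,-0.007,0.025,-0.25,0,0.003,0,-0.007,0.025,-0.265,0,0.003,0,-0.007,0.025,-0.28,0,0.003,0,-0.007,0.025,-0.28,0,0.003,0]'
python3 - <<'E'
from h import *
im=get_image('top');cv2.imwrite('pics/t2.png',im[:,:,::-1]);crop('pics/t2.png',230,160,200,150,4,'pics/t2c.png')
plan([*b2w(-84.5,-112),.0145],98.6)
E
```

```text
t: 3.9
ee_pos: [0.5232, -0.0979, 0.0132]
eef_rot: [-0.459, -0.535, 0.538, 0.463]
contact_force: [-10.4, -1.5, 8.6]
width: 0.0403
at [ 0.5232 -0.0979  0.0132] az 98.67 t 3.95 units [-0.0013 -0.0108 -0.0537] ay 0.0008
```

View pics/t2c.png

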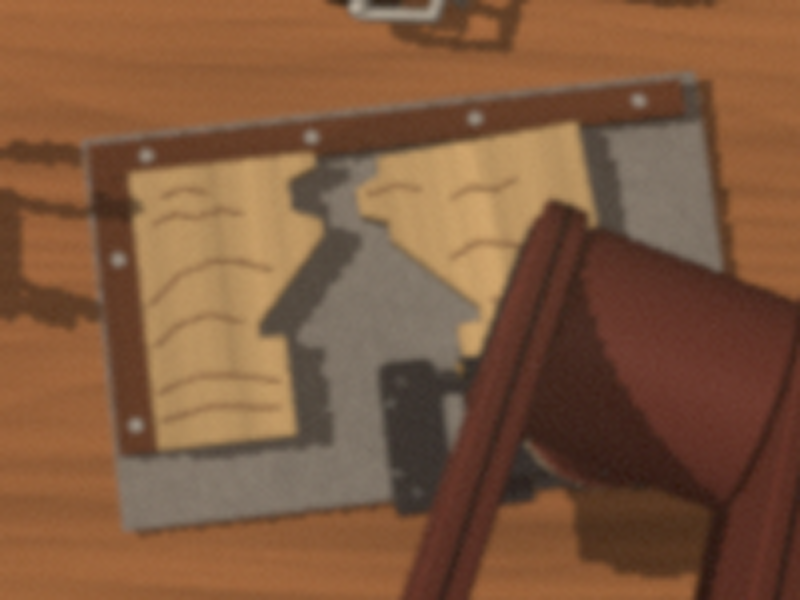

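```bash
python3 -m creep '[0,-0.02,0.1,0,0,0,0,-0.3,0.15,0,0,0,0,-0.6,0.15,0,0,0,0,-0.6,0.15,0,0,0]' 1
python3 - <<'E'
from h import *
plan([*b2w(5,-187),.085],8.6)
E
```

```text
t: 4.28
ee_pos: [0.5128, -0.1023, 0.0926]
eef_rot: [0.465, 0.538, -0.534, -0.457]
contact_force: [1.6, -1.1, 0.8]
width: 0.0592
at [ 0.5128 -0.1023  0.0926] az 98.59 t 4.2833 units [-0.6024  0.0758 -0.8904] ay 0.9999
```

```bash
python3 -m creep '[-0.6,0,-0.89,0,0.2,0,-0.6,0,-0.89,0,0.4,0,-0.6,0,-0.89,0,0.6,0,-0.6,0,-0.89,0,0.8,0,-0.6,0,-0.89,0,1,0,-0.6,0,-0.89,0,1,0,-0.6,0,-0.89,0,1,0,-0.6,0,-0.89,0,1,0,-0.6,0,-0.89,0,1,0,-0.6,0,-0.89,0,1,0,-0.6,0,-0.89,0,1,0,-0.6,0,-0.89,0,1,0,-0.6,0,-0.89,0,1,0]'
python3 - <<'E'
from h import *
im=get_image('top');cv2.imwrite('pics/t3.png',im[:,:,::-1]);crop('pics/t3.png',230,160,200,150,4,'pics/t3c.png')
plan([*b2w(5,-187),.0145],8.6)
E
```

```text
t: 5.37
ee_pos: [0.6251, -0.1559, 0.0857]
eef_rot: [0.705, 0.051, -0.05, -0.705]
contact_force: [-0.0, 0.0, 0.2]
width: 0.0871
at [ 0.6251 -0.1559  0.0857] az 8.13 t 5.4167 units [ 0.032   0.5935 -0.021 ] ay -0.0052
```

View pics/t3c.png

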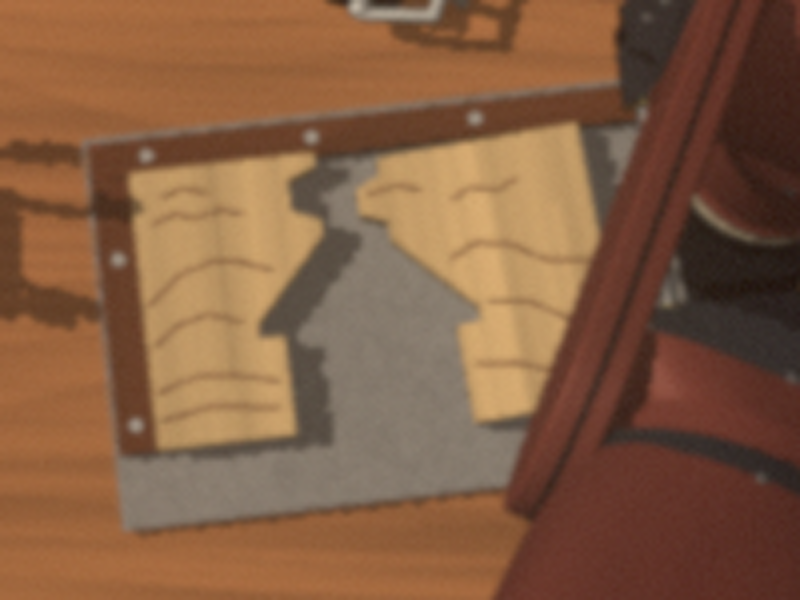

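```bash
python3 -m creep '[0.03,0.35,-0.02,0,-0.005,0,0.03,0.5,-0.02,0,-0.005,0,0.03,0.59,-0.02,0,-0.005,0,0.03,0.59,-0.02,0,-0.005,0]'
python3 - <<'E'
from h import *
im=get_image('scene');cv2.imwrite('pics/s4.png',im[:,:,::-1]);crop('pics/s4.png',200,170,200,150,4,'pics/s4c.png')
plan([*b2w(5,-124),.0145],8.6)
E
```

```text
t: 5.75
ee_pos: [0.6261, -0.1568, 0.0115]
eef_rot: [-0.704, -0.055, 0.058, 0.706]
contact_force: [-0.4, 0.0, -0.7]
width: 0.0869
at [ 0.6274 -0.1573  0.0136] az 9.1 t 5.8 units [ 0.0193 -0.0069  0.5179] ay 0.0056
```

View pics/s4c.png

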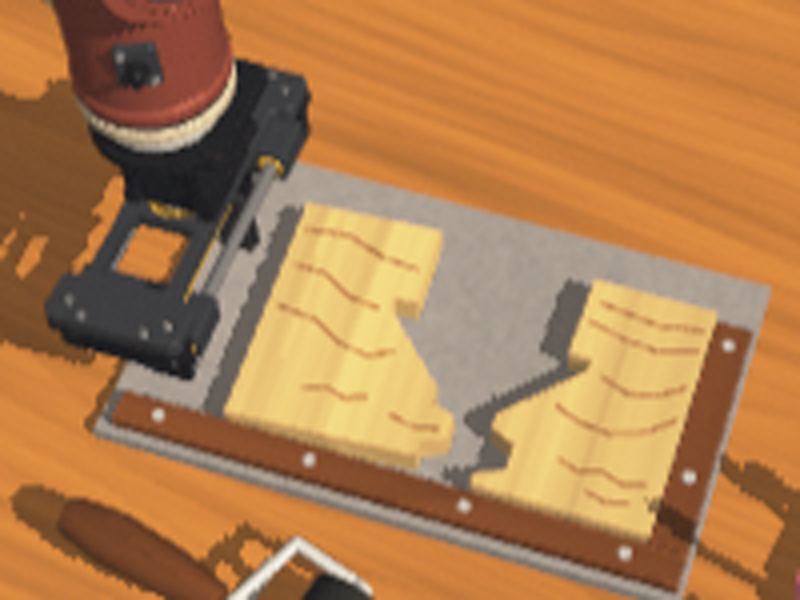

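```bash
python3 -m creep '[0.02,0,0.06,0,0.005,0,0.02,0,0.09,0,0.005,0,0.02,0,0.12,0,0.005,0,0.02,0,0.15,0,0.005,0,0.02,0,0.18,0,0.005,0,0.02,0,0.21,0,0.005,0,0.02,0,0.24,0,0.005,0,0.02,0,0.27,0,0.005,0,0.02,0,0.3,0,0.005,0,0.02,0,0.33,0,0.005,0,0.02,0,0.36,0,0.005,0,0.02,0,0.38,0,0.005,0,0.02,0,0.4,0,0.005,0,0.02,0,0.4,0,0.005,0]'
python3 - <<'E'
from h import *
im=get_image('scene');cv2.imwrite('pics/s5.png',im[:,:,::-1]);crop('pics/s5.png',200,170,200,150,4,'pics/s5c.png')
plan([*b2w(5,-124),.0145],8.6)
E
```

```text
t: 6.97
ee_pos: [0.6231, -0.1093, 0.0149]
eef_rot: [-0.705, -0.053, 0.053, 0.705]
contact_force: [-0.4, -0.3, -0.2]
width: 0.0869
at [ 0.6228 -0.1093  0.0147] az 8.61 t 7.0167 units [-0.007   0.0021  0.1172] ay 0.0002
```

View pics/s5c.png

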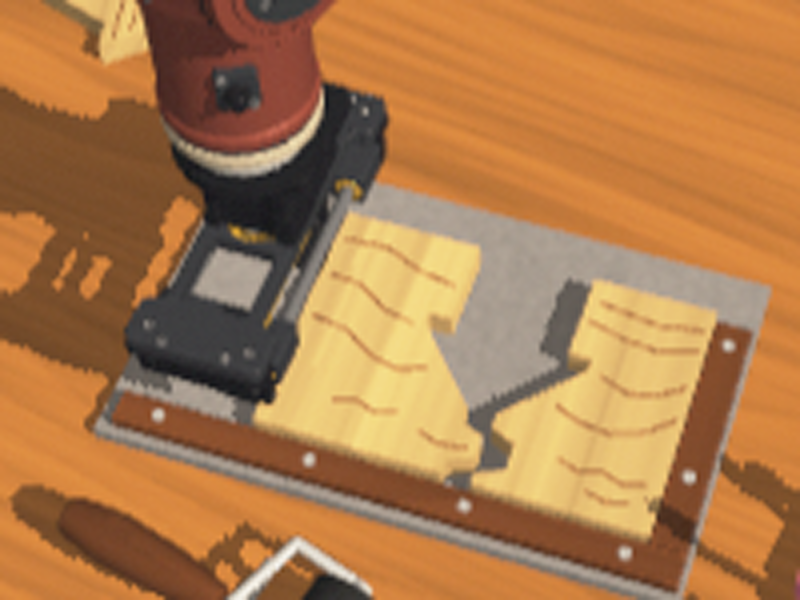

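```bash
python3 -m creep '[-0.005,0,0.02,0,0,0,-0.005,0,0.04,0,0,0,-0.005,0,0.06,0,0,0,-0.005,0,0.075,0,0,0,-0.005,0,0.09,0,0,0,-0.005,0,0.1,0,0,0,-0.005,0,0.11,0,0,0,-0.005,0,0.11,0,0,0]'
python3 - <<'E'
from h import *
im=get_image('scene');cv2.imwrite('pics/s6.png',im[:,:,::-1]);crop('pics/s6.png',200,170,200,150,4,'pics/s6c.png')
plan([*b2w(5,-124),.0145],8.6)
E
```

```text
t: 7.68
ee_pos: [0.6204, -0.0965, 0.0148]
eef_rot: [-0.705, -0.053, 0.053, 0.705]
contact_force: [0.2, 0.5, 0.1]
width: 0.0869
at [ 0.6204 -0.0966  0.0149] az 8.61 t 7.7333 units [-0.0029  0.0031  0.0095] ay 0.0002
```

View pics/s6c.png

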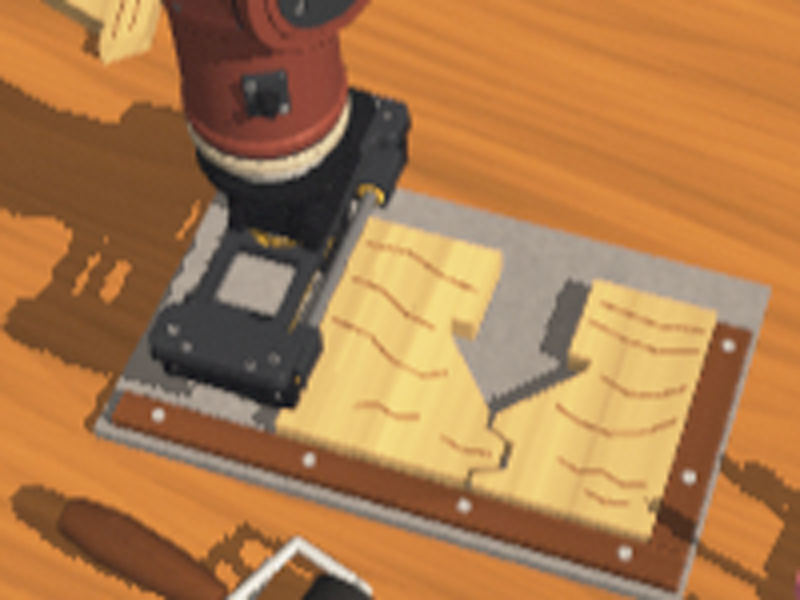

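Nearly home: the tongue is entering the notch and a thin dark seam remains at crop (490,430). I'll keep pushing in small steps.

```bash
python3 -m creep '[0,0,0.01,0,0,0,0,0,0.02,0,0,0,0,0,0.03,0,0,0,0,0,0.036,0,0,0,0,0,0.042,0,0,0,0,0,0.042,0,0,0]'
python3 - <<'E'
from h import *
im=get_image('scene');cv2.imwrite('pics/s7.png',im[:,:,::-1]);crop('pics/s7.png',270,200,120,100,6,'pics/s7c.png')
s=read_state();print(s['contact_force'],((s['ee_pos'][:2]-O)*1000)@np.array([[np.cos(BA),-np.sin(BA)],[np.sin(BA),np.cos(BA)]]))
E
```

```text
t: 8.23
ee_pos: [0.6198, -0.0926, 0.015]
eef_rot: [0.705, 0.053, -0.053, -0.705]
contact_force: [-0.1, -4.5, -0.4]
width: 0.0865
[-0.31139815 -4.45622329 -1.0127946 ] [   5.33525442 -121.08073043]
```

View pics/s7c.png

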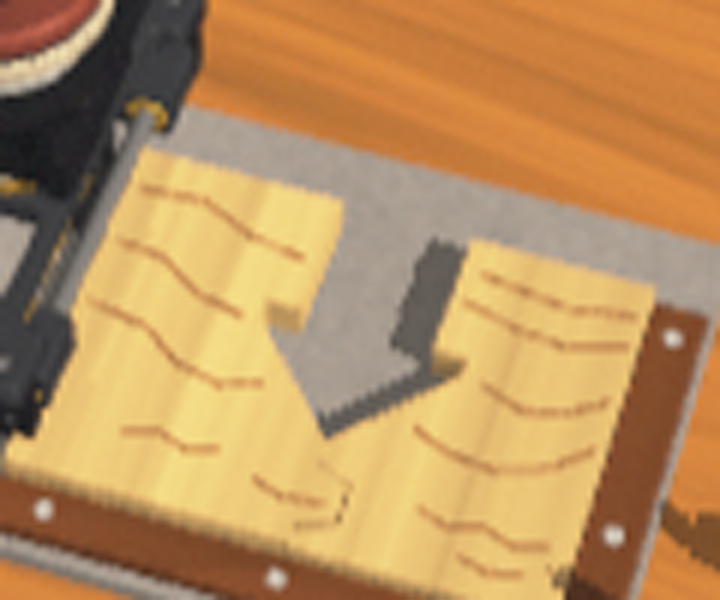

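```bash
python3 -m creep '[0,0,0.015,0,0,0,0,0,0.015,0,0,0,0,0,0.015,0,0,0]'
python3 -m creep '[0,0,-0.12,0,0,0,0,-0.3,-0.15,0,0,0,0,-0.6,-0.15,0,0,0,0,-0.98,-0.15,0,0,0,0,-0.98,-0.15,0,0,0,0,-0.98,-0.15,0,0,0]'
python3 - <<'E'
from h import *
im=get_image('scene');cv2.imwrite('pics/s8.png',im[:,:,::-1])
plan([.4868,.3260,.13],-11.9)
E
```

```text
t: 8.53
ee_pos: [0.6197, -0.0925, 0.0152]
eef_rot: [0.706, 0.053, -0.053, -0.704]
contact_force: [-0.8, -10.4, -0.7]
width: 0.087
t: 9.03
ee_pos: [0.6253, -0.1088, 0.1374]
eef_rot: [0.706, 0.056, -0.05, -0.704]
contact_force: [-0.6, -0.3, -0.6]
width: 0.087
at [ 0.6234 -0.1082  0.1343] az 8.61 t 9.0833 units [-0.5837  0.0319  3.7479] ay 0.2279
```

```bash
for i in 1 2 3; do python3 -m creep '[-0.146,0,0.937,0,0,0,-0.146,0,0.937,0,0,0,-0.146,0,0.937,0,0,0]' ; done
python3 -m creep '[-0.146,0,0.937,0,0.228,0,-0.146,0,0.937,0,0.228,0,-0.146,0,0.937,0,0.228,0,-0.146,0,0.937,0,0.228,0,-0.146,0,0.937,0,0.228,0]'
python3 - <<'E'
from h import *
for n in('scene','top'):
    im=get_image(n);cv2.imwrite(f'pics/{n}9.png',im[:,:,::-1])
crop('pics/top9.png',230,160,200,150,4,'pics/t9c.png');crop('pics/scene9.png',420,200,140,110,5,'pics/s9c.png')
plan([.4868,.3260,.0115],-11.9)
E
```

```text
t: 9.33
ee_pos: [0.5852, 0.0029, 0.1296]
eef_rot: [-0.704, -0.051, 0.055, 0.706]
contact_force: [0.1, -0.3, 0.3]
width: 0.087
t: 9.58
ee_pos: [0.5508, 0.1119, 0.1298]
eef_rot: [-0.705, -0.052, 0.055, 0.706]
contact_force: [-0.0, 0.2, 0.5]
width: 0.0871
t: 9.83
ee_pos: [0.5167, 0.2202, 0.13]
eef_rot: [-0.705, -0.052, 0.055, 0.705]
contact_force: [0.2, 0.3, -0.3]
width: 0.0869
t: 10.25
ee_pos: [0.4832, 0.3275, 0.13]
eef_rot: [0.704, -0.073, 0.07, -0.703]
contact_force: [0.3, -0.0, -0.7]
width: 0.087
at [0.4846 0.3254 0.1306] az -11.79 t 10.35 units [0.0192 0.9928 0.0111] ay 0.0013
```

View pics/t9c.png

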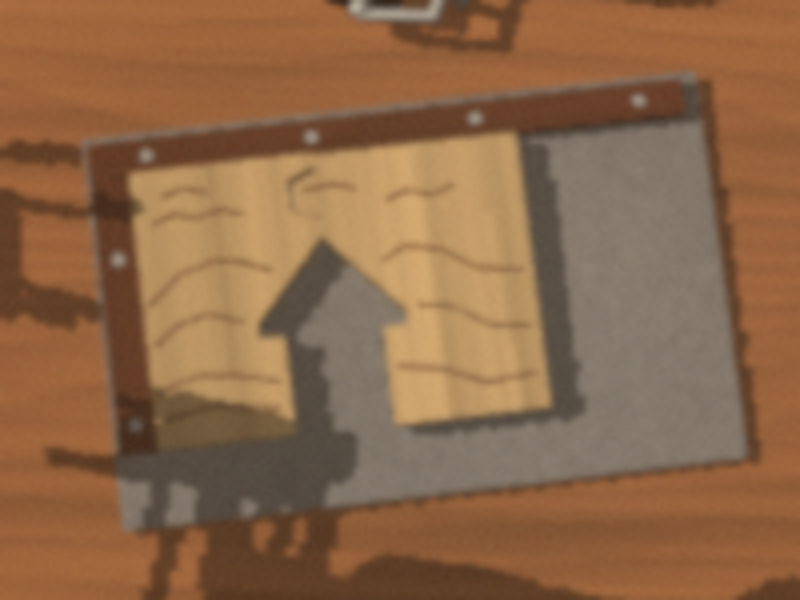

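View pics/s9c.png

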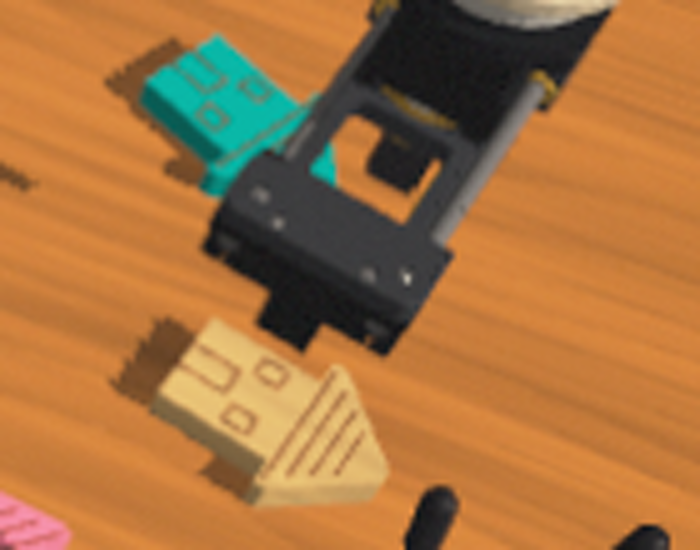

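```bash
python3 -m creep '[0.019,0.3,0.011,0,0.001,0,0.019,0.6,0.011,0,0.001,0,0.019,0.8,0.011,0,0.001,0,0.019,0.8,0.011,0,0.001,0,0.019,0.8,0.011,0,0.001,0]'
python3 - <<'E'
from h import *
for n in('scene','top'):
    im=get_image(n);cv2.imwrite(f'pics/{n}10.png',im[:,:,::-1])
crop('pics/top10.png',110,230,120,90,6,'pics/t10c.png');crop('pics/scene10.png',420,220,140,110,5,'pics/s10c.png')
plan([.4868,.3260,.0105],-11.9)
E
```

```text
t: 10.77
ee_pos: [0.487, 0.3249, 0.0347]
eef_rot: [0.704, -0.076, 0.073, -0.702]
contact_force: [1.1, 1.0, 2.0]
width: 0.0867
at [0.4897 0.3268 0.0382] az -12.05 t 10.8667 units [-0.0229  0.231  -0.0117] ay -0.0017
```

View pics/s10c.png

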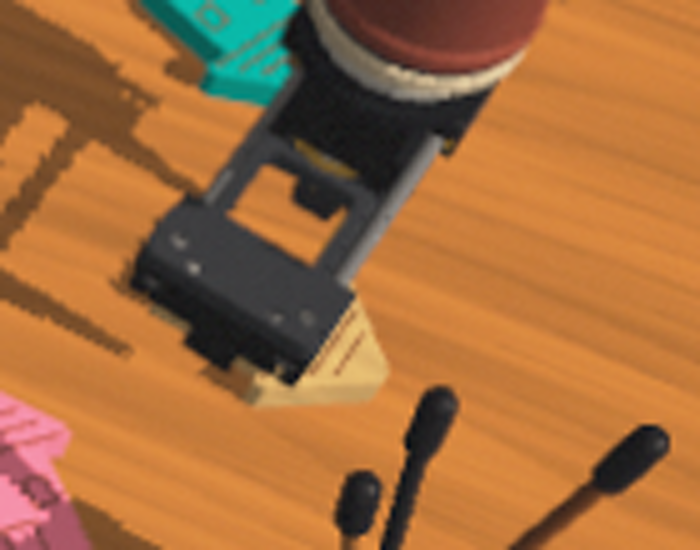

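View pics/t10c.png

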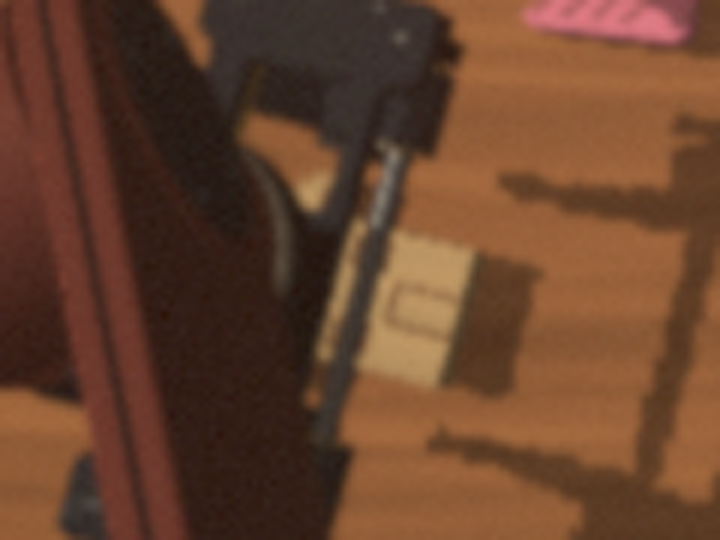

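```bash
python3 -m creep '[-0.01,0.1,-0.005,0,0,0,-0.01,0.2,-0.005,0,0,0,-0.01,0.2,-0.005,0,0,0,-0.01,0.2,-0.005,0,0,0]'
python3 - <<'E'
from h import *
plan([.4868,.3260,.0105],-11.9)
E
```

```text
t: 11.2
ee_pos: [0.4859, 0.3263, 0.0116]
eef_rot: [0.704, -0.074, 0.073, -0.703]
contact_force: [-0.1, 0.3, 0.3]
width: 0.0869
at [0.4859 0.3263 0.0116] az -11.99 t 11.2 units [ 0.0077  0.0095 -0.0012] ay -0.0011
```

Good at z = 0.0116, so the upper half is between the pads. Close now: 0.5 opening clears the walls, then full grip at 20 N.

```bash
python3 -m creep '[0.007,0,0,0,0,0,0.007,0,0,0,0,0,0.007,0,0,0,0,0,0.007,0,0,0,0,0,0.007,0,0,0,0,0,0.007,0,0,0,0,0,0.007,0,0,0,0,0]' 0.3 20
python3 -m creep '[0,-0.1,0,0,0,0,0,-0.3,0,0,0,0,0,-0.7,0,0,0,0,0,-0.7,0,0,0,0,0,-0.7,0,0,0,0]'
python3 - <<'E'
from h import *
for n in('scene',):
    im=get_image(n);cv2.imwrite(f'pics/{n}11.png',im[:,:,::-1])
crop('pics/scene11.png',400,190,160,130,5,'pics/s11c.png')
plan([*b2w(-40,0),.096],-81.4)
E
```

```text
t: 11.78
ee_pos: [0.4876, 0.3266, 0.0126]
eef_rot: [-0.703, 0.074, -0.074, 0.703]
contact_force: [0.6, 0.0, 0.0]
width: 0.0495
t: 12.2
ee_pos: [0.4908, 0.3282, 0.1018]
eef_rot: [-0.702, 0.071, -0.077, 0.705]
contact_force: [-0.1, -0.1, -0.7]
width: 0.0496
at [0.4891 0.3273 0.0991] az -12.0 t 12.25 units [ 1.0844  0.0227 -2.3847] ay 0.7711
```

View pics/s11c.png

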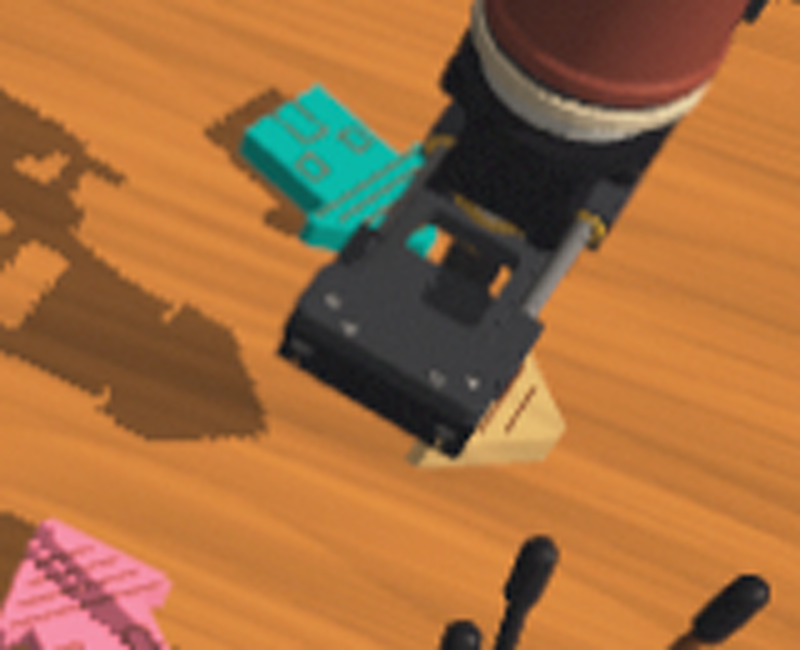

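```bash
for i in 1 2; do python3 -m creep '[0.361,0,-0.795,0,0,0,0.361,0,-0.795,0,0,0,0.361,0,-0.795,0,0,0,0.361,0,-0.795,0,0,0]'; done
python3 -m creep '[0.361,0,-0.795,0,0.07,0,0.361,0,-0.795,0,0.14,0,0.361,0,-0.795,0,0.21,0,0.361,0,-0.795,0,0.28,0,0.361,0,-0.795,0,0.35,0,0.361,0,-0.795,0,0.42,0,0.361,0,-0.795,0,0.49,0,0.361,0,-0.795,0,0.56,0,0.361,0,-0.795,0,0.63,0,0.361,0,-0.795,0,0.7,0,0.361,0,-0.795,0,0.771,0,0.361,0,-0.795,0,0.771,0,0.361,0,-0.795,0,0.771,0]'
python3 - <<'E'
from h import *
for n in('scene','top'):
    im=get_image(n);cv2.imwrite(f'pics/{n}12.png',im[:,:,::-1])
crop('pics/scene12.png',240,180,160,130,5,'pics/s12c.png');crop('pics/top12.png',230,160,200,150,4,'pics/t12c.png')
plan([*b2w(-40,0),.096],-81.4)
E
```

```text
t: 12.58
ee_pos: [0.5095, 0.22, 0.0946]
eef_rot: [0.704, -0.076, 0.074, -0.702]
contact_force: [1.2, 0.1, -1.7]
width: 0.0495
t: 12.92
ee_pos: [0.5324, 0.1184, 0.0951]
eef_rot: [0.704, -0.076, 0.074, -0.703]
contact_force: [0.5, 0.1, -0.5]
width: 0.0495
t: 14.0
ee_pos: [0.5544, 0.0206, 0.0955]
eef_rot: [0.537, -0.461, 0.459, -0.537]
contact_force: [0.4, 0.2, -0.1]
width: 0.0499
at [0.5548 0.0203 0.0959] az -81.2 t 14.1 units [ 0.0022 -0.0009  0.0174] ay 0.0023
```

View pics/s12c.png

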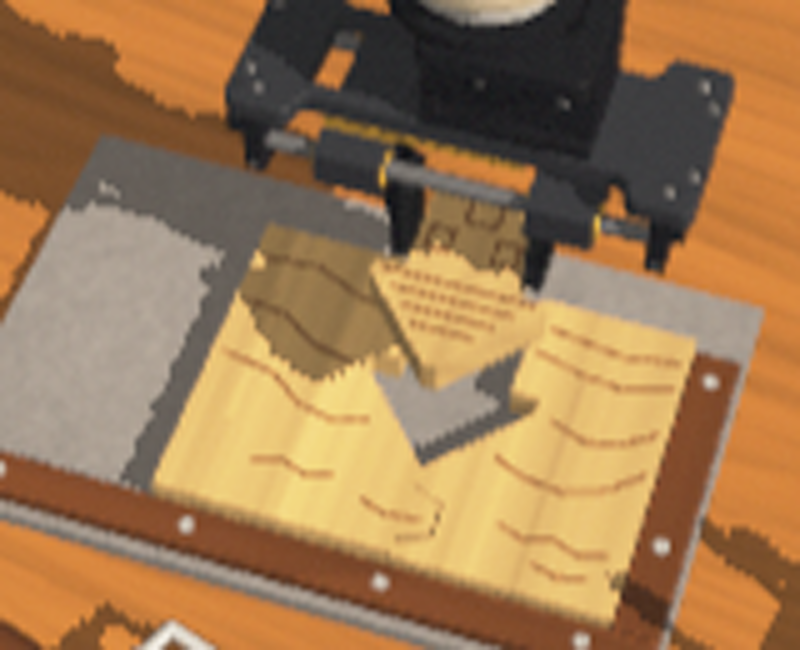

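View pics/t12c.png

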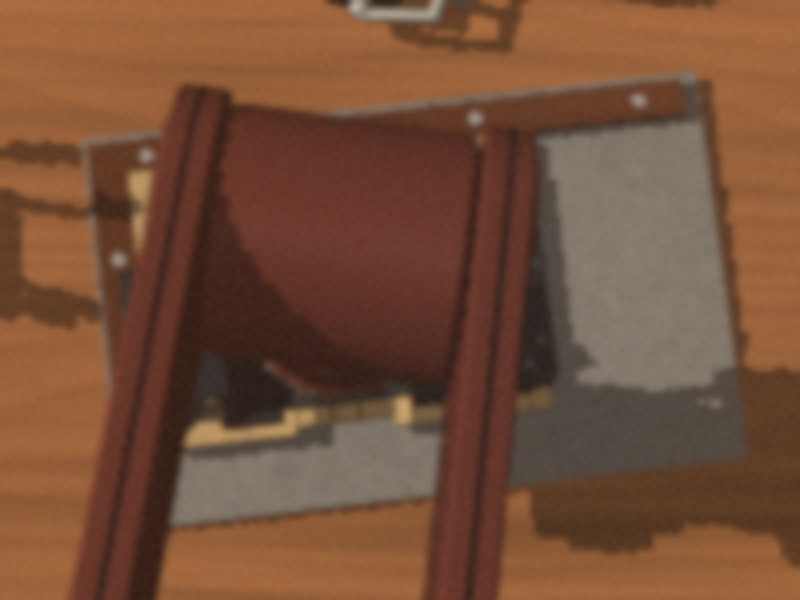

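```bash
python3 - <<'E'
from h import *
s=read_state();p=s['ee_pos'];a=np.radians(-81.2+90)
M=np.array([[64,0],[25,38.5],[25,-38.5],[19.5,38.5],[19.5,-38.5]])/1000
c,sn=np.cos(a),np.sin(a);W=M@np.array([[c,sn],[-sn,c]])+p[:2]
top=np.c_[W,np.full(5,p[2]+.0054)];bot=top-[0,0,.018]
im=cv2.imread('pics/scene12.png')[205:275,300:360];im=cv2.resize(im,None,fx=12,fy=12,interpolation=cv2.INTER_CUBIC)
for P,col in((top,(255,0,0)),(bot,(0,0,255))):
    for u,v in proj('scene',P): cv2.circle(im,(int((u-300+.5)*12),int((v-205+.5)*12)),4,col,-1)
cv2.imwrite('pics/ov.png',im[:800])
# gap as predicted by board frame vs clean image
im=cv2.imread('pics/scene8.png')[225:290,300:370];im=cv2.resize(im,None,fx=11,fy=11,interpolation=cv2.INTER_CUBIC)
G=np.array([[-75,26.5],[-75,-26.5],[-22,40],[-22,-40],[-22,26.5],[-22,-26.5],[26,0]])
G=np.array([[*b2w(*g),.027] for g in G])
for u,v in proj('scene',G): cv2.circle(im,(int((u-300+.5)*11),int((v-225+.5)*11)),4,(255,0,0),-1)
cv2.imwrite('pics/ovg.png',im)
E
```

```text
[ WARN:0@0.644] global loadsave.cpp:275 findDecoder imread_('pics/scene8.png'): can't open/read file: check file path/integrity
Traceback (most recent call last):
TypeError: 'NoneType' object is not subscriptable
```

View pics/ov.png

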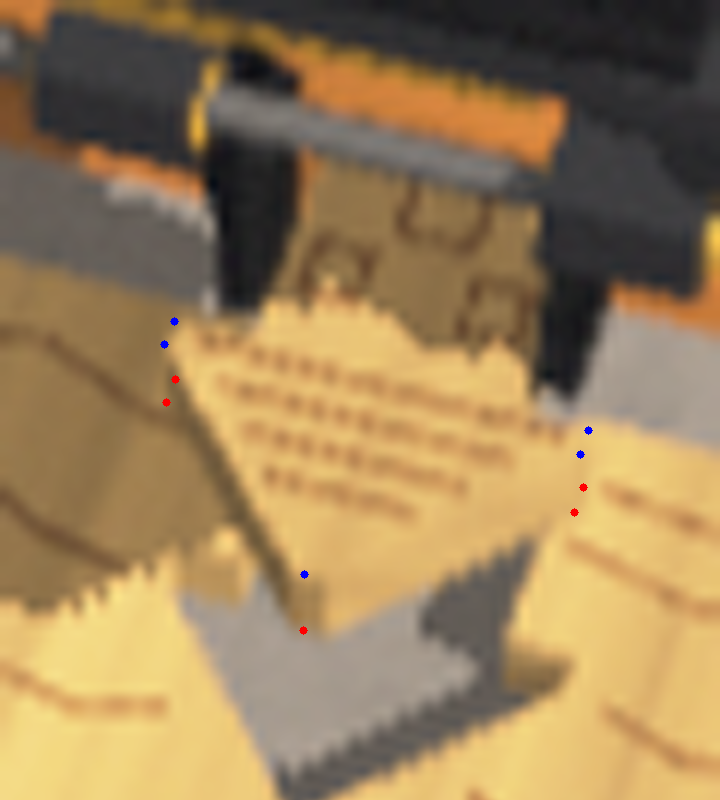

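```bash
python3 - <<'E'
from h import *
G=np.array([[-75,26.5],[-75,-26.5],[-22,40],[-22,-40],[-22,26.5],[-22,-26.5],[26,0]])
G=np.array([[*b2w(*g),.027] for g in G])
for f,n,u0,v0 in(('s8','scene',310,225),('top9','top',280,215)):
    im=cv2.imread(f'pics/{f}.png')[v0:v0+65,u0:u0+70];im=cv2.resize(im,None,fx=9,fy=9,interpolation=cv2.INTER_CUBIC)
    for u,v in proj(n,G): cv2.circle(im,(int((u-u0+.5)*9),int((v-v0+.5)*9)),3,(255,0,0),-1)
    cv2.imwrite(f'pics/ovg_{n}.png',im)
E
```

```text
(no output)
```

View pics/ovg_scene.png

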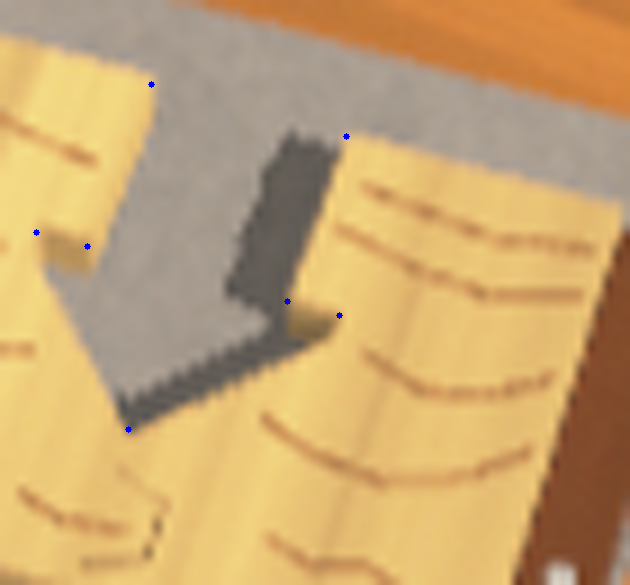

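View pics/ovg_top.png

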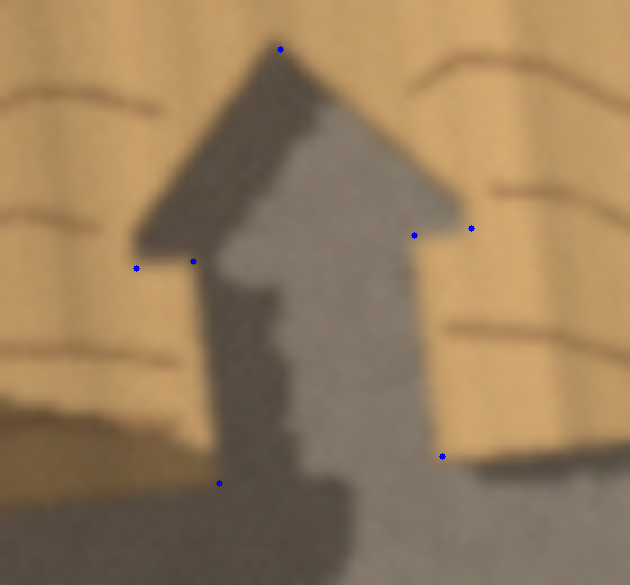

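```bash
python3 -m creep '[0.002,0.15,0.017,0,0.002,0,0.002,0.3,0.017,0,0.002,0,0.002,0.41,0.017,0,0.002,0,0.002,0.41,0.017,0,0.002,0,0.002,0.41,0.017,0,0.002,0,0.002,0.41,0.017,0,0.002,0,0.002,0.41,0.017,0,0.002,0]'
python3 - <<'E'
from h import *
for n in('scene',):
    im=get_image(n);cv2.imwrite(f'pics/{n}13.png',im[:,:,::-1])
crop('pics/scene13.png',290,210,90,75,8,'pics/s13c.png')
plan([*b2w(-40,0),.03],-81.4)
E
```

```text
t: 14.68
ee_pos: [0.5582, 0.0196, 0.0485]
eef_rot: [-0.535, 0.461, -0.462, 0.536]
contact_force: [0.1, -0.5, 0.7]
width: 0.0497
at [0.5583 0.0195 0.0486] az -81.56 t 14.7333 units [-0.0082  0.1546 -0.0109] ay -0.0018
```

View pics/s13c.png

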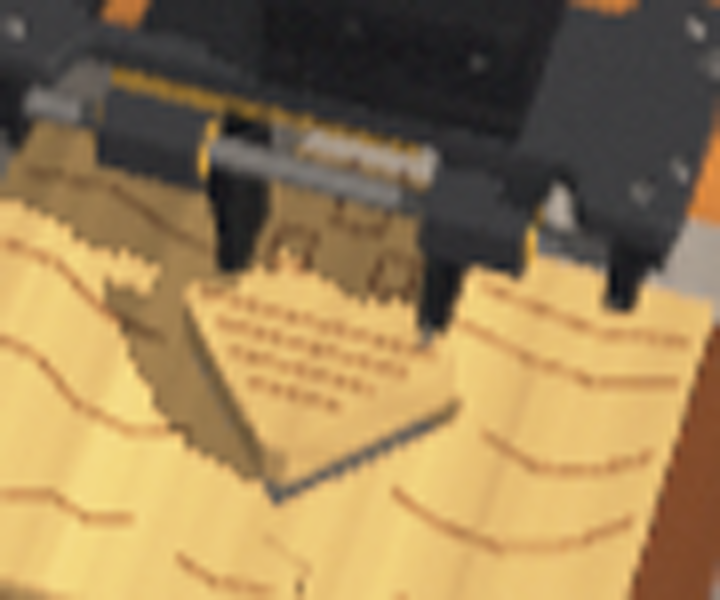

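```bash
python3 -m creep '[-0.008,0.01,-0.011,0,-0.002,0,-0.008,0.03,-0.011,0,-0.002,0,-0.008,0.05,-0.011,0,-0.002,0,-0.008,0.07,-0.011,0,-0.002,0,-0.008,0.09,-0.011,0,-0.002,0,-0.008,0.09,-0.011,0,-0.002,0]'
python3 - <<'E'
from h import *
plan([*b2w(-40,0),.03],-81.4)
E
```

```text
t: 15.23
ee_pos: [0.5553, 0.0204, 0.0358]
eef_rot: [0.536, -0.461, 0.461, -0.536]
contact_force: [-0.3, -0.2, -1.5]
width: 0.0497
at [0.5553 0.0204 0.0358] az -81.4 t 15.2333 units [0.003  0.0481 0.013 ] ay 0.0
```

```bash
python3 -m creep '[0.002,0,0.01,0,0,0,0.002,0.015,0.01,0,0,0,0.002,0.03,0.01,0,0,0,0.002,0.045,0.01,0,0,0,0.002,0.045,0.01,0,0,0,0.002,0.045,0.01,0,0,0]'
python3 - <<'E'
from h import *
for n in('scene',):
    im=get_image(n);cv2.imwrite(f'pics/{n}14.png',im[:,:,::-1])
crop('pics/scene14.png',290,210,90,75,8,'pics/s14c.png')
plan([*b2w(-40,0),.03],-81.4)
E
```

```text
t: 15.73
ee_pos: [0.5569, 0.0203, 0.0309]
eef_rot: [0.536, -0.461, 0.461, -0.536]
contact_force: [0.5, -0.8, -0.3]
width: 0.05
at [0.5571 0.0203 0.0311] az -81.4 t 15.7833 units [-0.0005  0.0091 -0.0018] ay 0.0
```

View pics/s14c.png

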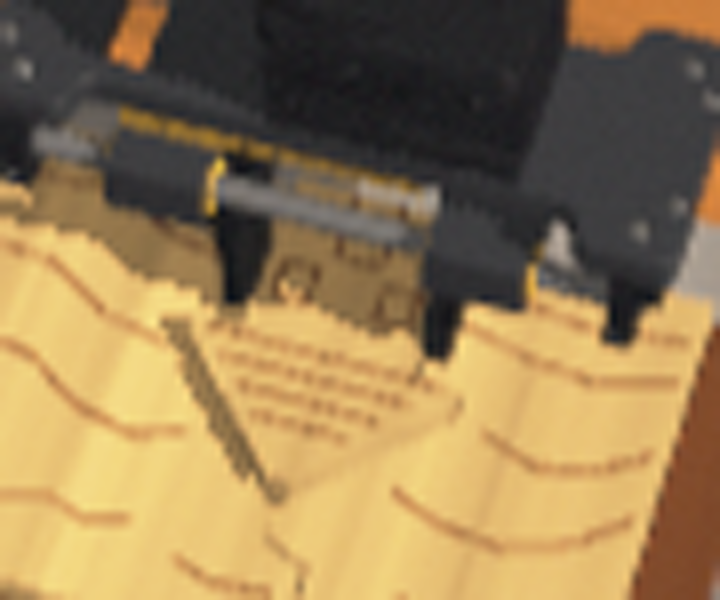

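It's in the gap with no contact force. Lower 1 mm and let go.

```bash
python3 -m creep '[0,0.008,0,0,0,0,0,0.008,0,0,0,0]'
python3 -m creep '[0,0,0,0,0,0,0,0,0,0,0,0,0,0,0,0,0,0,0,0,0,0,0,0,0,0,0,0,0,0,0,0,0,0,0,0]' 0.8
python3 -m creep '[0,-0.2,0,0,0,0,0,-0.5,0,0,0,0,0,-0.95,0,0,0,0,0,-0.95,0,0,0,0]'
python3 -m creep '[0,0,0.9,0,0,0,0,0,0.9,0,0,0,0,0,0.9,0,0,0]' 
python3 - <<'E'
from h import *
plan([*b2w(-40,0),.03],-81.4);R0=R.from_quat(read_state()['eef_rot']).as_matrix();print(R0.round(2))
for n in('scene','top'):
    im=get_image(n);cv2.imwrite(f'pics/{n}15.png',im[:,:,::-1])
crop('pics/scene15.png',270,200,110,90,7,'pics/s15c.png');crop('pics/top15.png',250,180,130,100,6,'pics/t15c.png')
E
```

```text
t: 15.95
ee_pos: [0.557, 0.0203, 0.0301]
eef_rot: [0.536, -0.461, 0.461, -0.536]
contact_force: [-0.3, -0.1, 0.1]
width: 0.0497
t: 16.45
ee_pos: [0.5571, 0.0203, 0.0302]
eef_rot: [-0.536, 0.461, -0.461, 0.536]
contact_force: [-0.8, -0.3, -1.2]
width: 0.0688
t: 16.78
ee_pos: [0.5605, 0.0201, 0.1508]
eef_rot: [-0.534, 0.458, -0.464, 0.538]
contact_force: [2.5, 0.1, 0.3]
width: 0.0691
t: 17.03
ee_pos: [0.667, 0.0368, 0.1455]
eef_rot: [-0.535, 0.46, -0.462, 0.537]
contact_force: [0.3, -0.7, 0.8]
width: 0.0698
at [0.667  0.0368 0.1455] az -81.41 t 17.0333 units [-0.0016  0.959  -0.9323] ay -0.0001
[[ 0.15  0.    0.99]
 [-0.99  0.    0.15]
 [ 0.   -1.    0.  ]]
```

View pics/s15c.png

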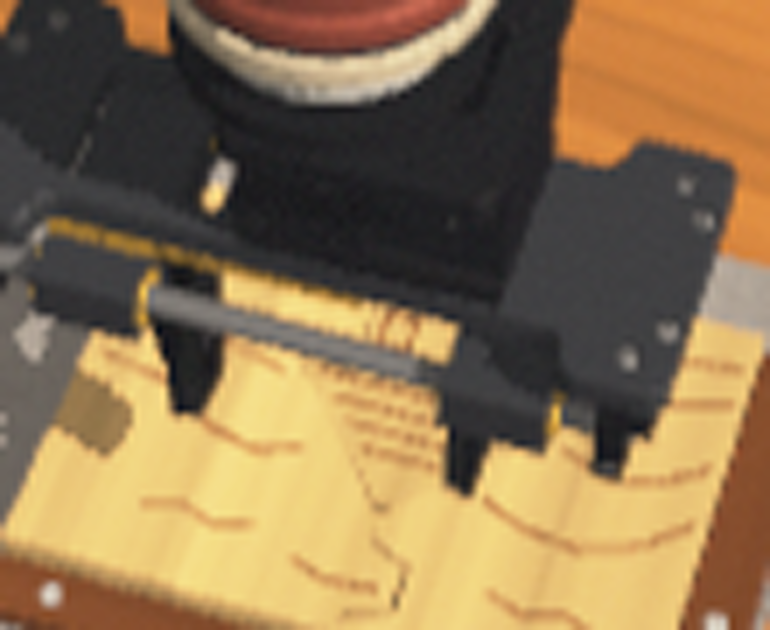

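View pics/t15c.png

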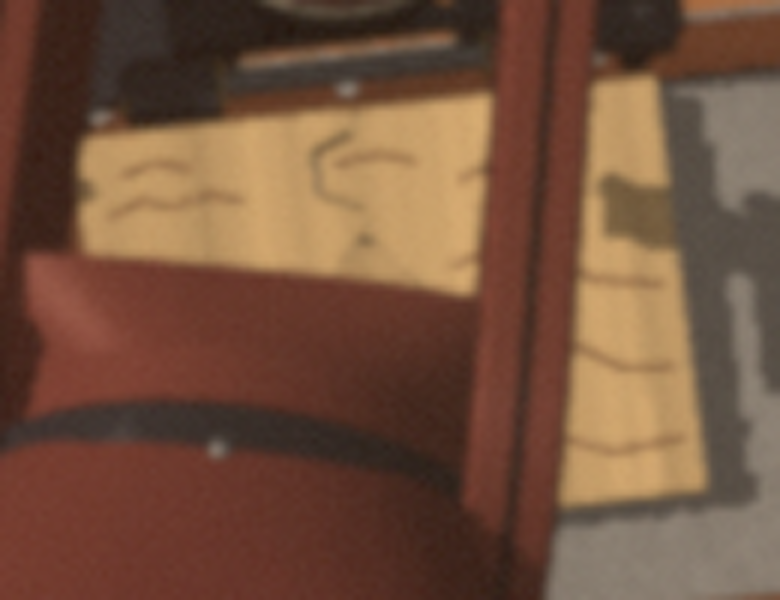

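```bash
for i in 1 2; do python3 -m creep '[0.95,-0.3,-0.8,0,0,0,0.95,-0.3,-0.8,0,0,0,0.95,-0.3,-0.8,0,0,0,0.95,-0.3,-0.8,0,0,0]' ; done
python3 - <<'E'
from h import *
for n in('scene','top'):
    im=get_image(n);cv2.imwrite(f'pics/{n}16.png',im[:,:,::-1])
crop('pics/scene16.png',250,195,140,110,5,'pics/s16c.png');crop('pics/top16.png',250,180,130,100,6,'pics/t16c.png')
E
```

```text
t: 17.47
ee_pos: [0.5837, -0.0927, 0.1804]
eef_rot: [0.537, -0.461, 0.461, -0.536]
contact_force: [0.6, 0.5, -0.1]
width: 0.0697
t: 17.8
ee_pos: [0.5057, -0.22, 0.217]
eef_rot: [0.536, -0.461, 0.462, -0.535]
contact_force: [0.8, 0.2, 0.1]
width: 0.0698
```

View pics/s16c.png

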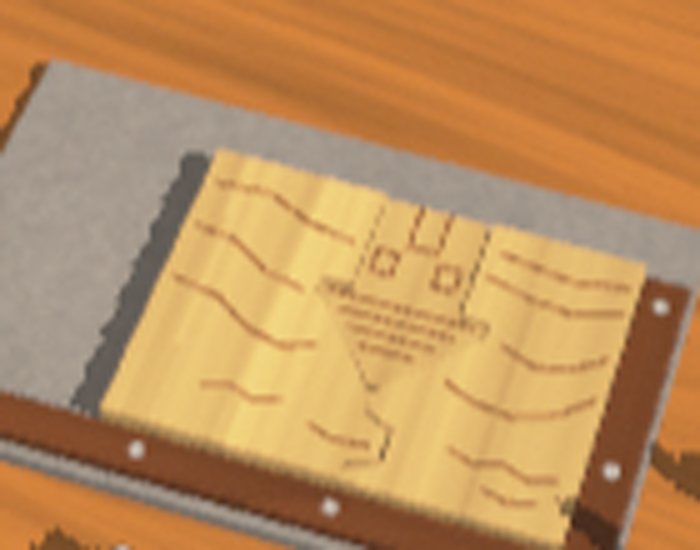

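View pics/t16c.png

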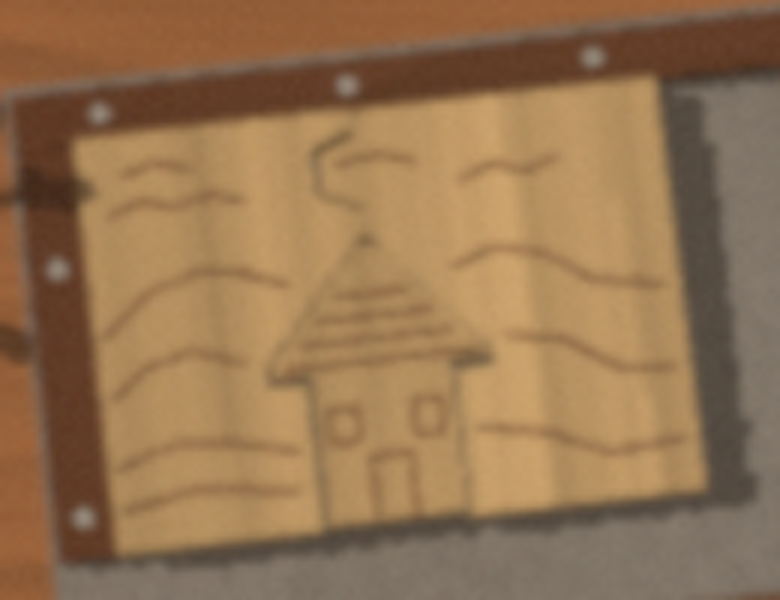

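```bash
python3 - <<'E'
from h import *
m,cs=conts('top','pics/top16.png');c=min(cs,key=lambda c:np.linalg.norm(c[:,0].mean(0)-(315,235)))
q=cv2.boxPoints(cv2.minAreaRect(onz('top',c[:,0],.027)[:,:2].astype(np.float32)*1000));print('rect mm',np.linalg.norm(q-np.roll(q,1,0),axis=1).round(1),'angle',cv2.minAreaRect(onz('top',c[:,0],.027)[:,:2].astype(np.float32)*1000)[2])
a,b=[cv2.imread(f'pics/top{i}.png').astype(int) for i in(0,16)]
for n,(u,v) in dict(boat=(483,308),brayer=(350,145),tin=(497,202),jar=(127,188)).items():
    print(n,abs(a-b)[v-25:v+25,u-25:u+25].mean().round(2))
s=read_state();print(s['t'],s['contact_force'].round(1));job_done()
E
```

```text
rect mm [154.2 213.2 154.2 213.2] angle 8.273428916931152
boat 21.5
brayer 6.83
tin 25.35
jar 7.37
17.9 [0.2 0.1 0.7]
the job is handed in; nothing more can be done
```

View pics/top16.png

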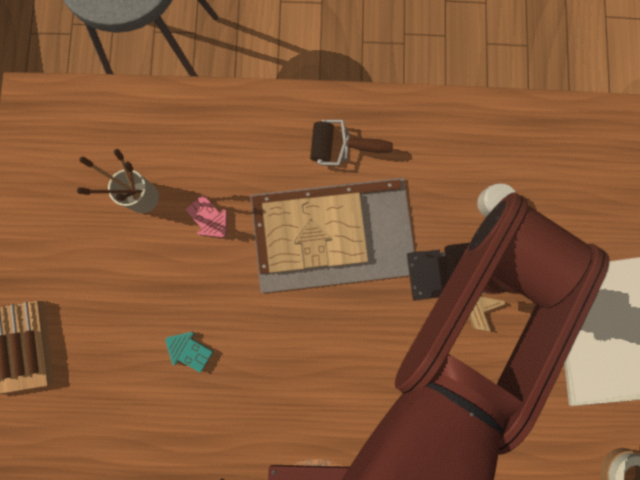

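View pics/scene16.png

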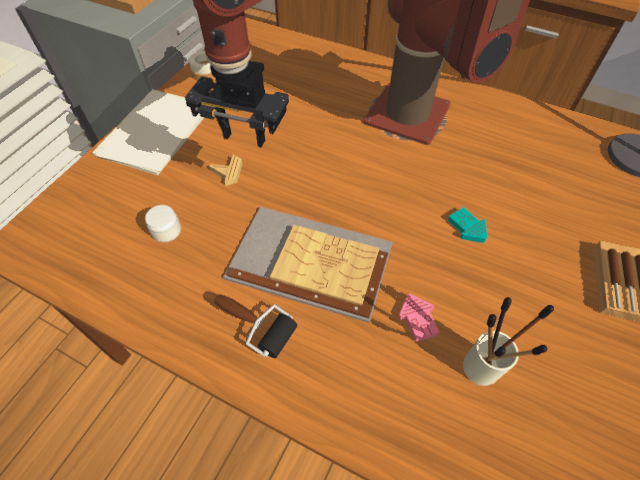

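I closed up the woodblock and handed the job in at t ≈ 17.9 s. I slid the right-hand block home without lifting it: first against the far batten, then left until its tongue was in the notch, with about 10 N felt at the end of each push. I gripped the plain wooden house by its walls, turned it ridge-first towards the far batten and lowered it partly into the gap with no contact force. I then let it go, about 8 mm above seated by my estimate.

**Closing checks:** Both cameras show the seam closed and the house flush and in line. I judged flushness by eye and did not triangulate the house's final height. The outline measures 154 × 213 mm against the nominal 150 × 210, at 8.3° against the board's 8.6°. The oversize may come from the block sides in the colour mask, but I did not check that.

**Bystanders:** The picture-difference check disagreed for the boat (21.5) and the tin (25.4). In the top view the arm and its shadow cover both. The scene view shows all four bystanders and both look-alike houses where they began, judged by eye. I only looked at those pictures after handing in. The gripper was clear of everything, with the wrist force reading near zero.

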